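Hang the rinsed stirring paddle over the drip tray

ROBOT

A 6-joint arm with a two-finger parallel gripper is mounted at the origin on the work surface. World frame = base frame: x ahead of the robot, y to its left, z up, the work surface at z = 0. Lengths are in m, angles in rad, forces in N, time in s.
With the tool pointing down it reaches from about 0.3 to 0.775 m from the base axis. Payload 14.6 kg.
Tool frame: the origin (TCP) lies on the centre line of the jaws, within the pads' length; the fingertips stand 19 mm ahead of it and the grasp point (between the pads) is the TCP; y points along the fingers, x is the direction in which the jaws open and shut, and the axes are right-handed (so a half turn about y gives the same grasp; the last joint's range is limited). The gripper opens to 94 mm and grips with 3 to 60 N. Pads are 16 mm wide; open, the fingers measure 119 mm over their backs; the gripper's body (75 mm by 177 mm) begins 78 mm behind the grasp point.
Start: joints at [1.191, 0.3, 1.521, -0, 1.321, -0.067], TCP at [0.169, 0.523, 0.197] pointing down, gripper open.
Joint ranges: [-3.03, 3.03], [-0.79, 2.21], [0.23, 2.52], [-1.04, 4.18], [0, 3.07], [-2.55, 2.55]. Speed limits (rad/s): [2.22, 2.22, 2.57, 3.14, 3.14, 3.14].

INTERFACE

Orientations are given as [roll, pitch, yaw] about the fixed x, y, z axes, in that order (R = Rz(yaw) Ry(pitch) Rx(roll)).
In Python, from station import ctrl, optics gives the robot as it stands.
- The arm moves only by the tool jog_arm, never from a script. Its argument "targets" is a list of rows, each a list of 3 entries, a list of its own where there are three numbers: the finger opening in cm, from 0 to 9.4, then the shift along the tool's x, y, z in cm, then the turn about the tool's y in rad. A call has 1 to 10 rows; each row is the pose to reach, as a shift and turn from the pose commanded when the call began, along the tool's axes at that moment; what a row does not reach only later rows make up. A row lasts 1/10 s, in which the tool goes at most 50 mm and 8.59 degrees, less where a joint would pass 70% of its speed; a pose out of reach is approached as far as the arm can. A call with a gripper value outside its range is refused whole. The fingers move at their own pace and stop on an object; "grip_force" is the grip in N (left out, the last holds). Time passes only in rows, so rows that repeat a pose let the fingers close. It gives the time, the measured TCP pose, the force and the opening at its end, in the units of the state.
- ctrl.get_obs(): the state, without advancing time (a new reading comes with each control period).
- optics.camera(name): name is "scene" or "top" or "wrist"; returns a dict with "img" (400x640x3 uint8, red, green, blue), "range_z" (400x640 float32, m along the optical axis (not along the pixel's ray), 0 where there is no reading), "camera_matrix" (3x3 intrinsics, pixels), "world_to_cam" (4x4, takes a point from world to camera coordinates); the wrist camera has in their place "mount" (4x4, takes a point from camera to tool coordinates, whose origin is the TCP and whose axes are the tool frame's). Camera axes: x right, y up, looking along -z (the intrinsics and any distortion apply to the point x, -y, -z); pixel columns grow to the right and rows downward; lengths in m; the calibration is good to about 2 mm. A picture is of the moment at which its call begins: read the wrist's pose just before it.
- ctrl.hand_in(): hands the job in, once; it reports no verdict.
The state is a dict: "time_s": time; "qpos": joint angles; "joint_vel": joint speeds; "tau": joint torques, N m; "ee_pos": TCP position; "eef_rot": TCP orientation; "force": force on the tool from outside, world axes, zero at the start; "moment": the same for the moment, N m; "grip_width": finger opening in m.
Only numpy, scipy, OpenCV 4.12 (cv2) and the standard library are available. Lean on these libraries where they do the work, as an engineer would, in place of code of your own. Each camera call takes 0.05 s, during which the arm holds its last target. There are 200 camera calls.

TASK

Slide the drip tray that runs under the hook rack until its round drain is right below the empty hook. Then take the stirring paddle out of its wooden stand and hang it by its loop on that empty hook, without knocking the tools that hang beside it, and let go so that it hangs still over the drain. Leave the other things on the counter where they are.

Things in the scene. Friction and masses are not known exactly. Their poses are not given: they have to be found in the camera images.
- tray (a joint): Drip tray under the hook rack, a shallow steel tray 110 mm (front to back) x 80 mm (along the rack), 17 mm high, that slides sideways in the rack's guide. Value in m: 0 = middle of the rack, grows towards the rack's own +y (the robot's left); stops at -0.135 and +0.110. Slides against about 1.5 N and stays where it is left.
- tray_grip (a point): Point on the tray's handle: a black upright fin 12 mm thick along the rack (y), 40 mm deep (x), standing in front of the tray on the robot's side, 105 mm nearer the robot than the drain. Its top is 57 mm above the table; this point is in its middle, 42 mm above the table. Axes as the rack's: x away from the robot across the rack, y along the rack (the tray's sliding direction), z up.
- drain (a point): Centre of the round dark drain (36 mm across) in the middle of the tray's floor, about 10 mm above the table. Axes as the rack's.
- hook_seat (a point): The empty one of the rack's five hooks: top of its round peg (8 mm thick) where a tool's loop comes to rest, 279 mm above the table. Axes: x along the peg away from the robot, y along the rack, z up. The peg points to the robot (-x): level from 8 mm behind to 8 mm in front of this point, then rising to its tip, which ends 24 mm in front of this point and 10 mm higher.
- rack: Hook rack, open frame; origin on the table below the middle hook's seat, axes as hook_seat. Five hooks 72 mm apart; those beside the empty one carry tools, heads up to 54 mm wide. Posts 215 mm either side, crossbar 50 mm behind the seats. A wire shelf 365 mm above the table, from 30 mm in front of the seats to 150 mm behind, stops a gripper coming straight down: come tilted, from the robot's side.
- paddle_mid (a point): Stirring paddle to hang, 200 mm long, 0.08 to 0.17 kg, upright in a wooden stand (80 x 96 mm, 55 mm high, slot 45 mm deep, open above). Point: middle of its wooden handle, a bar 18 mm wide (y), 11 mm thick (x), 92 mm long. Axes: z up along the paddle, y across its flat; same front and back. Below is a steel blade 54 mm wide (y), 6 mm thick, ending 107 mm below this point; above, a loop.
- paddle_eye (a point): Inside top of the loop at the paddle's upper end, where it rests on a hook: 85.7 mm above paddle_mid along its z. The loop lies in the paddle's y-z plane; its opening is 24 mm wide and 34 mm high, below this point; its round bar is 7 mm thick and its top is slightly peaked so that it centres itself on the peg. Axes as paddle_mid.
- paddle_tip (a point): Lower end of the paddle's blade, 107 mm below paddle_mid. Axes as paddle_mid.
- skimmer_mid (a point): Skimmer with a round flat head 54 mm across. The tool hangs from its hook by the same kind of loop and wooden handle as the paddle (200 mm long over all); this point is the middle of its handle, 86 mm below the hook. Bystander, to be left hanging.
- scoop_mid (a point): Scoop with a round cup head 42 mm wide. The tool hangs from its hook by the same kind of loop and wooden handle as the paddle (200 mm long over all); this point is the middle of its handle, 86 mm below the hook. Bystander, to be left hanging.
- spatula_mid (a point): Narrow spatula, blade 26 mm wide. The tool hangs from its hook by the same kind of loop and wooden handle as the paddle (200 mm long over all); this point is the middle of its handle, 86 mm below the hook. Bystander, to be left hanging.
- rake_mid (a point): Four-pronged rake, head 48 mm wide. The tool hangs from its hook by the same kind of loop and wooden handle as the paddle (200 mm long over all); this point is the middle of its handle, 86 mm below the hook. Bystander, to be left hanging.
- pitcher: Bystander: steel milk pitcher, open, about 84 mm wide, 100 mm high, with a side handle. Origin at the centre of its underside.
- cup: Bystander: white cup, 80 mm wide, 60 mm high. Origin at the centre of its underside.
- tamper: Bystander: steel tamper, 58 mm wide, 86 mm high. Origin at the centre of its underside.
- carafe: Bystander: glass carafe, 90 mm wide, 165 mm high. Origin at the centre of its underside.

How it is judged:
By the outcome, as a careful person would: the job done as asked, in the order asked, and still so for the second after the job is handed in, with the robot touching nothing.
It also fails if it takes over 64 s, if anything falls off the work surface, if the arm or the gripper's body presses on something with over 40 N, if the wrist force passes 120 N, or if a joint passes its speed limit or range.

## Working session

There is one attempt and no reset: what is moved stays moved. The work goes in short steps, Python scripts to look and compute and a tool call to move; the robot and the scene stay as the last step left them, time stands still between calls to the robot, and variables do not carry over. Pictures are saved under pics/ and viewed, about 8 in all and at most 12, crops included, and the job is handed in when it is done.

Besides the shell and the picture viewer there is one more tool, called after ">>>" as name(argument=value, ...), one argument or row to a line, values as JSON. jog_arm: Moves the arm, as the interface text tells. Its arguments: {"type":"object","properties":{"targets":{"type":"array","items":{"type":"array"}},"grip_force":{"type":"number"}},"required":["targets"]}

```bash
mkdir -p pics; ls; python3 - <<'E'
from station import ctrl, optics
import cv2,numpy as np
print(ctrl.get_obs())
for n in ("scene","top"):
    c=optics.camera(n); cv2.imwrite(f"pics/{n}0.png",c["img"][:,:,::-1]); np.savez(f"{n}0.npz",**c)
    print(n,c["camera_matrix"],c["world_to_cam"],[k for k in c])
E
```

```text
pics
{'time_s': 0.0, 'qpos': array([ 1.19144321e+00,  3.00487741e-01,  1.52159248e+00, -4.15324365e-05,
        1.32070714e+00, -6.65950954e-02]), 'joint_vel': array([ 0.00033367, -0.00144834,  0.00064488,  0.00082572, -0.00094163,
        0.00072403]), 'tau': array([ 8.40346420e-04, -5.31808162e+01, -3.52745998e+01,  7.09294947e-02,
        2.43276829e-02, -9.43255100e-05]), 'ee_pos': array([0.16913293, 0.52305377, 0.19657239]), 'eef_rot': array([-1.57075696e+00,  1.19473626e-03,  1.25804863e+00]), 'force': array([-0.32922061, -0.09866148,  0.07398621]), 'moment': array([ 0.05161797, -0.02526332, -0.01772607]), 'grip_width': 0.09371159650259121}
scene [[362.41245656   0.         314.95417075]
 [  0.         362.41245656 202.69527668]
 [  0.           0.           1.        ]] [[ 0.17293066  0.9849126  -0.00649291 -0.09179942]
 [-0.72024296  0.1309511   0.68125024  0.27122546]
 [ 0.67182219 -0.11313258  0.73202183 -1.45772474]
 [ 0.          0.          0.          1.        ]] ['img', 'range_z', 'camera_matrix', 'world_to_cam']
top [[467.61755342   0.         318.80012857]
 [  0.         467.61755342 193.92211595]
 [  0.           0.           1.        ]] [[-0.0076816  -0.99965248  0.02521737 -0.03041816]
 [ 0.98534641 -0.00326976  0.17053376 -0.54633691]
 [-0.17039204  0.02615782  0.9850291  -1.2988262 ]
 [ 0.          0.          0.          1.        ]] ['img', 'range_z', 'camera_matrix', 'world_to_cam']
```

View pics/scene0.png

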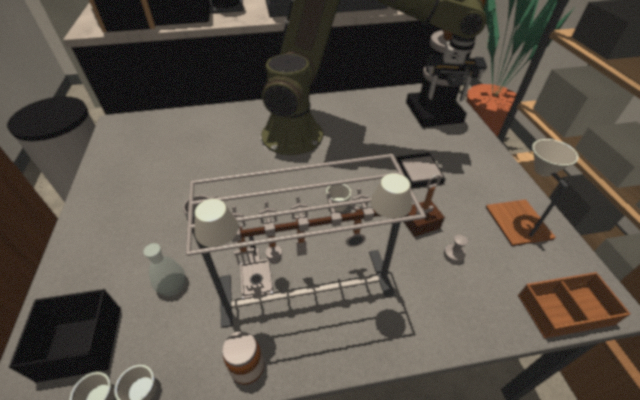

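View pics/top0.png

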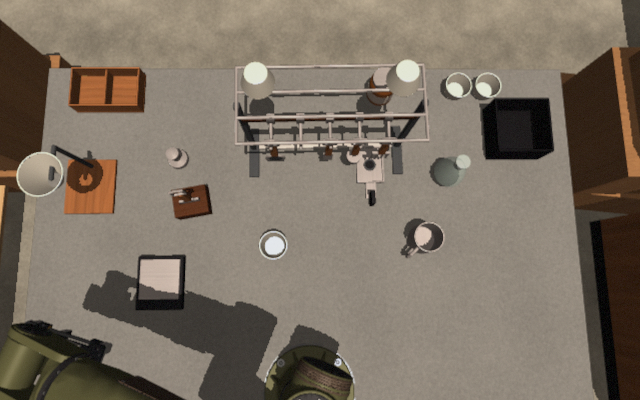

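The scene view looks back at the robot. In the top view, +x is up and +y is left: drain at about (370,163), fin (371,197), stand (190,201), rack hooks in the row at about y=150, with the empty one apparently near (303,148). Next I'll measure these and zoom in.

```bash
cat > h.py <<'E'
import numpy as np, cv2
from scipy.spatial.transform import Rotation as R
def load(n): return dict(np.load(n))
def ray(c,u,v,T=None):
    K=c["camera_matrix"]; d=np.array([(u-K[0,2])/K[0,0],-(v-K[1,2])/K[1,1],-1.])
    T=np.linalg.inv(c["world_to_cam"]) if T is None else T
    return T[:3,3],T[:3,:3]@d
def plane(c,u,v,z,T=None):
    o,d=ray(c,u,v,T); return o+d*(z-o[2])/d[2]
def rng(c,u,v,T=None):
    o,d=ray(c,u,v,T); return o+d*c["range_z"][int(v),int(u)]
def cloud(c,T=None):
    K=c["camera_matrix"]; v,u=np.mgrid[:400,:640]; z=c["range_z"]
    P=np.stack([(u-K[0,2])/K[0,0]*z,-(v-K[1,2])/K[1,1]*z,-z],-1)
    T=np.linalg.inv(c["world_to_cam"]) if T is None else T
    W=P@T[:3,:3].T+T[:3,3]; W[z==0]=np.nan; return W
def tri(a,b):
    A=np.stack([a[1],-b[1]],1); s=np.linalg.lstsq(A,b[0]-a[0],rcond=None)[0]
    p,q=a[0]+s[0]*a[1],b[0]+s[1]*b[1]; return (p+q)/2,np.linalg.norm(p-q)
def wristT(obs,c):
    T=np.eye(4); T[:3,:3]=R.from_euler("xyz",obs["eef_rot"]).as_matrix(); T[:3,3]=obs["ee_pos"]; return T@c["mount"]
def pix(c,p,T=None):
    M=c["world_to_cam"] if T is None else np.linalg.inv(T)
    q=M[:3,:3]@p+M[:3,3]; K=c["camera_matrix"]; return K[0,2]-K[0,0]*q[0]/q[2],K[1,2]+K[1,1]*q[1]/q[2]
E
python3 - <<'E'
from h import *
t=load("top0.npz"); s=load("scene0.npz")
W=cloud(t)
print("table",rng(t,320,320)); 
for n,u,v in (("drain",370,163),("fin",371,197),("stand",205,195),("stand",180,212)): print(n,rng(t,u,v),t["img"][v,u])
img=t["img"]
a=cv2.resize(img[55:215,225:440],None,fx=3.5,fy=3.5,interpolation=cv2.INTER_CUBIC)
cv2.imwrite("pics/a.png",a[:,:,::-1])
b=cv2.resize(img[160:230,150:250],None,fx=5,fy=5,interpolation=cv2.INTER_CUBIC)
c=cv2.resize(s["img"][150:310,180:450],None,fx=2.9,fy=2.9,interpolation=cv2.INTER_CUBIC)
cv2.imwrite("pics/b.png",b[:,:,::-1]);cv2.imwrite("pics/c.png",c[:,:,::-1])
# height-map summary of stand & rack
m=(W[...,2]>.045)&(W[...,2]<.065)&(W[...,1]>.2)&(W[...,1]<.4)&(W[...,0]>.3)&(W[...,0]<.6)
v,u=np.nonzero(m); print(len(u),u.min(),u.max(),v.min(),v.max(), cv2.minAreaRect(W[m][:,:2].astype(np.float32)))
m=(W[...,2]>.07)&(W[...,2]<.25)&(W[...,1]>.2)&(W[...,1]<.4)&(W[...,0]>.3)&(W[...,0]<.6)
print("paddle",m.sum(),W[m].round(3)[::4].tolist())
m=(W[...,2]>.35)&(W[...,2]<.38)&(W[...,0]>.5)
print("shelf",m.sum(),cv2.minAreaRect(W[m][:,:2].astype(np.float32)))
E
```

```text
table [ 0.18966949 -0.03535851 -0.00191419]
drain [ 0.64652184 -0.1890378   0.00920732] [35 30 31]
fin [ 0.5354743  -0.18294329  0.05443492] [18 15 13]
stand [0.54232188 0.28985283 0.05776869] [93 53 31]
stand [0.49451658 0.35926033 0.05386981] [95 56 31]
794 172 208 184 217 ((0.5285924077033997, 0.33505499362945557), (0.08142723888158798, 0.09761857986450195), 10.121331214904785)
paddle 171 [[0.532, 0.332, 0.208], [0.533, 0.324, 0.204], [0.53, 0.343, 0.206], [0.53, 0.332, 0.208], [0.53, 0.323, 0.206], [0.532, 0.316, 0.193], [0.528, 0.343, 0.205], [0.527, 0.333, 0.206], [0.528, 0.324, 0.203], [0.53, 0.317, 0.189], [0.525, 0.347, 0.207], [0.525, 0.338, 0.205], [0.532, 0.333, 0.168], [0.528, 0.318, 0.187], [0.523, 0.349, 0.201], [0.529, 0.349, 0.166], [0.53, 0.34, 0.162], [0.528, 0.327, 0.171], [0.528, 0.317, 0.171], [0.525, 0.346, 0.175], [0.525, 0.337, 0.173], [0.526, 0.328, 0.167], [0.532, 0.327, 0.133], [0.525, 0.348, 0.162], [0.525, 0.338, 0.159], [0.525, 0.327, 0.161], [0.531, 0.326, 0.124], [0.523, 0.336, 0.157], [0.524, 0.327, 0.15], [0.53, 0.326, 0.114], [0.522, 0.338, 0.148], [0.524, 0.331, 0.137], [0.527, 0.325, 0.119], [0.534, 0.316, 0.076], [0.523, 0.337, 0.124], [0.525, 0.33, 0.109], [0.53, 0.326, 0.083], [0.523, 0.34, 0.109], [0.524, 0.331, 0.103], [0.527, 0.326, 0.08], [0.526, 0.351, 0.07], [0.523, 0.335, 0.087], [0.525, 0.326, 0.078]]
shelf 3168 ((0.7011794447898865, -0.054463401436805725), (0.19054466485977173, 0.444297194480896), 1.1174688339233398)
```

View pics/a.png

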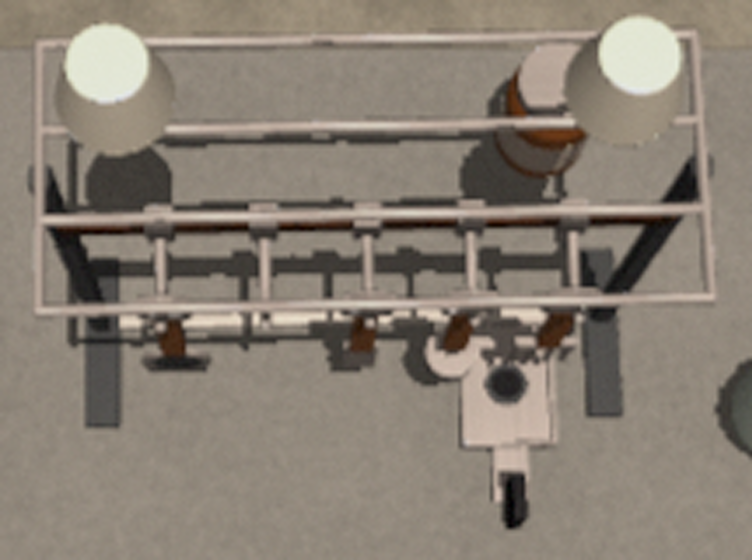

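View pics/c.png

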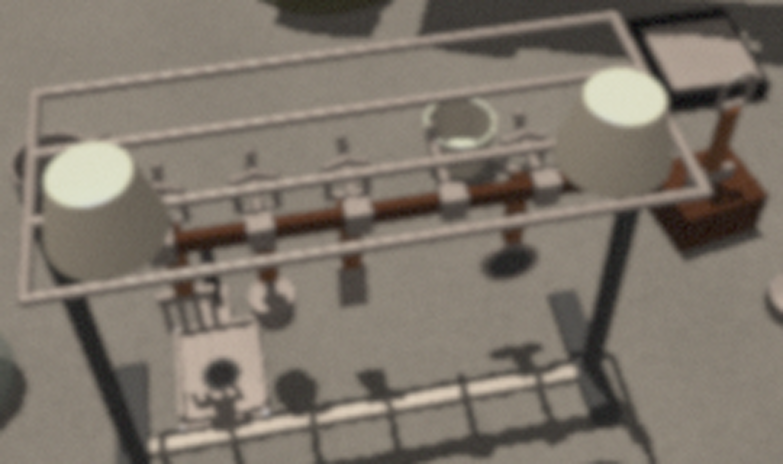

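The top crop shows the hooks at columns about 161, 263, 367, 470 and 573. Tools hang on four of them, and the second from the left (263, about +72 mm) is empty. The drain is at (505,382) and the fin at (513,498), both in crop pixels. The scene crop agrees: bare hook bracket at (453,197).

```bash
python3 - <<'E'
from h import *
t=load("top0.npz"); W=cloud(t)
def c(u,v): return 225+u/3.5-.36,55+v/3.5-.36
for u,v,z in ((161,275,.279),(263,275,.279),(367,275,.279),(470,275,.279),(573,270,.279)):
    print("peg",plane(t,*c(u,v),z).round(4))
for n,u,v,z in (("drain",505,382,.009),("fin top",514,487,.057),("postL foot",102,345,.01),("postR foot",603,333,.01),("front rail L",40,310,.365),("front rail R",712,298,.365),("backL",38,42,.365),("backR",695,34,.365)):
    print(n,plane(t,*c(u,v),z).round(4))
m=(W[...,2]>.26)&(W[...,2]<.295)&(W[...,0]>.58)&(W[...,0]<.69)&(abs(W[...,1]+.05)<.2)
p=W[m]; 
for y in np.arange(-.22,.14,.018):
    q=p[abs(p[:,1]-y)<.009]; print(round(y,3),len(q),q.mean(0).round(4) if len(q) else '')
img=t["img"].astype(int); m=(img.sum(2)<90)&(abs(W[...,0]-.54)<.04)&(abs(W[...,1]+.185)<.03)&(W[...,2]>.045)
print("finpts",m.sum(),np.nanmin(W[m],0),np.nanmax(W[m],0),np.nanmean(W[m],0))
m=(img.sum(2)<150)&(abs(W[...,0]-.645)<.03)&(abs(W[...,1]+.187)<.03)
print("drainpts",m.sum(),np.nanmedian(W[m],0))
E
```

```text
peg [0.6558 0.0883 0.279 ]
peg [0.6558 0.0178 0.279 ]
peg [ 0.6558 -0.0545  0.279 ]
peg [ 0.6558 -0.1262  0.279 ]
peg [ 0.6595 -0.1983  0.279 ]
drain [ 0.6442 -0.1858  0.009 ]
fin top [ 0.5444 -0.1843  0.057 ]
postL foot [0.677  0.1594 0.01  ]
postR foot [ 0.6872 -0.2716  0.01  ]
front rail L [0.6061 0.1579 0.365 ]
front rail R [ 0.6139 -0.2716  0.365 ]
backL [0.7872 0.1633 0.365 ]
backR [ 0.7946 -0.2689  0.365 ]
-0.22 4 [ 0.6443 -0.2136  0.2813]
-0.202 98 [ 0.6599 -0.1989  0.2821]
-0.184 19 [ 0.6633 -0.1879  0.2815]
-0.166 0 
-0.148 2 [ 0.6438 -0.142   0.2789]
-0.13 99 [ 0.6608 -0.1272  0.2827]
-0.112 16 [ 0.6712 -0.1171  0.2821]
-0.094 0 
-0.076 5 [ 0.6421 -0.0696  0.2795]
-0.058 108 [ 0.6593 -0.0553  0.2824]
-0.04 22 [ 0.6664 -0.045   0.2827]
-0.022 4 [ 0.6895 -0.0236  0.2839]
-0.004 6 [ 0.6897 -0.0068  0.2841]
0.014 95 [0.6624 0.0166 0.2828]
0.032 16 [0.687  0.0284 0.2819]
0.05 15 [0.689  0.0495 0.2831]
0.068 24 [0.6786 0.0698 0.2805]
0.086 115 [0.6593 0.0879 0.2826]
0.104 32 [0.6763 0.1025 0.2828]
0.122 22 [0.688  0.1219 0.2824]
finpts 15 [ 0.51857844 -0.18881854  0.04594505] [ 0.54939381 -0.18123221  0.05968129] [ 0.53255859 -0.18323917  0.05450113]
drainpts 110 [ 0.63889377 -0.19337259  0.16644315]
```

>>> jog_arm(
  targets=[
    [9.4,[0,0,0],0],
    [9.4,[0,-5,0],0.1],
    [9.4,[0,-10,0],0.2],
    [9.4,[0,-10,0],0.3],
    [9.4,[0,-10,0],0.3],
  ],
)

```text
time_s: 0.6
ee_pos: [0.1693, 0.5234, 0.2978]
eef_rot: [-1.57, -0.001, 0.956]
force: [-0.7, 0.0, -0.3]
grip_width: 0.0943
```

>>> jog_arm(
  targets=[
    [6,[-2,0,-4],-0.07],
    [6,[-4,0,-8],-0.14],
    [6,[-6,0,-12],-0.21],
    [6,[-8,0,-16],-0.28],
    [6,[-10,0,-20],-0.35],
    [6,[-12,0,-24],-0.42],
    [6,[-14,0,-28],-0.49],
    [6,[-16,0,-32],-0.56],
    [6,[-18,0,-35],-0.632],
    [6,[-18,0,-35],-0.632],
  ],
)

```text
time_s: 1.6
ee_pos: [0.3527, 0.1718, 0.296]
eef_rot: [-1.569, 0.001, 1.592]
force: [-0.5, 1.6, -0.0]
grip_width: 0.0599
```

>>> jog_arm(
  targets=[
    [5,[-4,0,-2],0],
    [5,[-8,0,-4],0],
    [5,[-12,0,-6],0],
    [5,[-16,0,-8],0],
    [5,[-20,0,-10],0],
    [5,[-24,2,-12],0],
    [5,[-28,4,-14],0],
    [5,[-32,6,-16],0],
    [5,[-36,8,-17.8],0],
    [5,[-36.1,9.6,-17.8],0],
  ],
)

```text
time_s: 2.6
ee_pos: [0.5374, -0.1853, 0.1975]
eef_rot: [-1.567, -0.001, 1.589]
force: [-0.3, 1.4, 0.3]
grip_width: 0.0501
```

```bash
python3 - <<'E'
from h import *
from station import ctrl, optics
o=ctrl.get_obs(); print(o["ee_pos"],o["eef_rot"],o["qpos"])
c=optics.camera("wrist"); np.savez("w1.npz",ee_pos=o["ee_pos"],eef_rot=o["eef_rot"],**c)
print(c["mount"].round(3),c["camera_matrix"])
cv2.imwrite("pics/w1.png",c["img"][:,:,::-1])
E
```

```text
[ 0.53735385 -0.18526252  0.1974508 ] [-1.56700358e+00 -1.32563069e-03  1.58900590e+00] [-3.96288514e-01  3.43242842e-01  1.46325610e+00 -3.22708556e-04
  1.33909916e+00 -1.98522219e+00]
[[ 1.     0.001 -0.     0.001]
 [-0.     0.268 -0.963 -0.188]
 [-0.001  0.963  0.268  0.078]
 [ 0.     0.     0.     1.   ]] [[317.25925756   0.         316.40945181]
 [  0.         317.25925756 202.19215376]
 [  0.           0.           1.        ]]
```

View pics/w1.png

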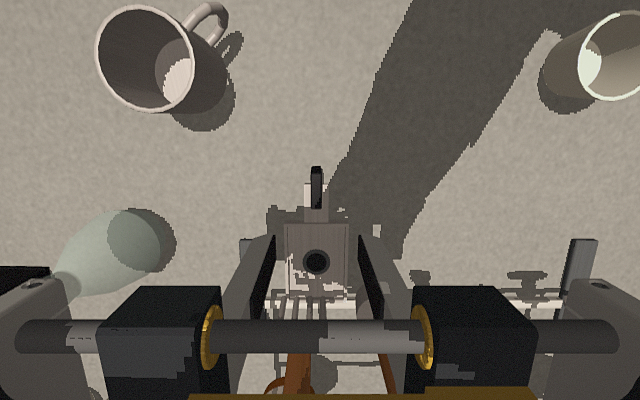

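The wrist view has the robot side at the top. The fin top is at about (316,187), the drain at (316,262), and both are centred between the jaws.

```bash
python3 - <<'E'
from h import *
c=load("w1.npz"); T=wristT(c,c)
img=c["img"].astype(int)
m=(img.sum(2)<150); m[:, :305]=0; m[:,330:]=0; m[:160]=0;m[215:]=0
v,u=np.nonzero(m); print("fin",u.min(),u.max(),v.min(),v.max(),u.mean(),v.mean())
W=cloud(c,T); q=W[m]; q=q[q[:,2]>.05]; print(q.min(0),q.max(0),q.mean(0))
m=(img.sum(2)<150); m[:, :295]=0; m[:,338:]=0; m[:244]=0;m[280:]=0
v,u=np.nonzero(m); print("drain",u.min(),u.max(),v.min(),v.max(),plane(c,u.mean(),v.mean(),.009,T))
E
```

```text
fin 311 321 166 208 316.3101265822785 188.62025316455697
[ 0.51792985 -0.18983169  0.051407  ] [ 0.55685475 -0.1785343   0.06036001] [ 0.54050353 -0.18380769  0.05750084]
drain 303 329 250 274 [ 0.64339002 -0.18259218  0.009     ]
```

>>> jog_arm(
  targets=[
    [5,[0,4,0],0],
    [5,[0,8,0],0],
    [5,[0,11,0],0],
    [5,[0.1,13.5,0],0],
    [5,[0.1,15,0],0],
    [5,[0.1,15.5,0],0],
    [0.5,[0.1,15.5,0],0],
    [0.5,[0.1,15.5,0],0],
    [0.5,[0.1,15.5,0],0],
    [0.5,[0.1,15.5,0],0],
  ],
  grip_force=15,
)

```text
time_s: 3.65
ee_pos: [0.5373, -0.1819, 0.047]
eef_rot: [-1.572, 0.001, 1.59]
force: [0.0, -0.1, 0.4]
grip_width: 0.021
```

>>> jog_arm(
  targets=[
    [0.5,[0,0,0],0],
    [0.5,[0,0,0],0],
    [0.5,[0,0,0],0],
    [0.5,[1,0,0],0],
    [0.5,[3,0,0],0],
    [0.5,[5,0,0],0],
    [0.5,[7,0,0],0],
    [0.5,[9,0,0],0],
    [0.5,[10,0,0],0],
    [0.5,[10,0,0],0],
  ],
)

```text
time_s: 4.65
ee_pos: [0.5353, -0.0801, 0.0466]
eef_rot: [-1.572, -0.0, 1.591]
force: [-0.3, 0.9, 6.3]
grip_width: 0.0111
```

>>> jog_arm(
  targets=[
    [0.5,[1,0,0],0],
    [0.5,[3,0,0],0],
    [0.5,[5,0,0],0],
    [0.5,[7,0,0],0],
    [0.5,[8.5,0,0],0],
    [0.5,[9.5,0,0],0],
    [0.5,[10,0,0],0],
    [0.5,[10.2,0,0],0],
    [0.5,[10.2,0,0],0],
    [0.5,[10.2,0,0],0],
  ],
)

```text
time_s: 5.65
ee_pos: [0.5334, 0.0209, 0.0466]
eef_rot: [-1.572, -0.0, 1.59]
force: [0.7, 1.5, 5.6]
grip_width: 0.0116
```

```bash
python3 - <<'E'
from h import *
from station import ctrl, optics
o=ctrl.get_obs(); print(o["ee_pos"],o["eef_rot"])
c=optics.camera("top"); np.savez("top1.npz",**c)
a=cv2.resize(c["img"][55:215,225:440],None,fx=3.5,fy=3.5,interpolation=cv2.INTER_CUBIC)
cv2.imwrite("pics/t1.png",a[:,:,::-1])
g=c["img"].astype(int).sum(2)[140:190,270:340]
w=optics.camera("wrist"); np.savez("w2.npz",ee_pos=o["ee_pos"],eef_rot=o["eef_rot"],**w)
cv2.imwrite("pics/w2.png",w["img"][:,:,::-1])
E
```

```text
[0.53337747 0.02088546 0.04663064] [-1.57204763e+00 -4.59365319e-04  1.59023072e+00]
```

View pics/t1.png

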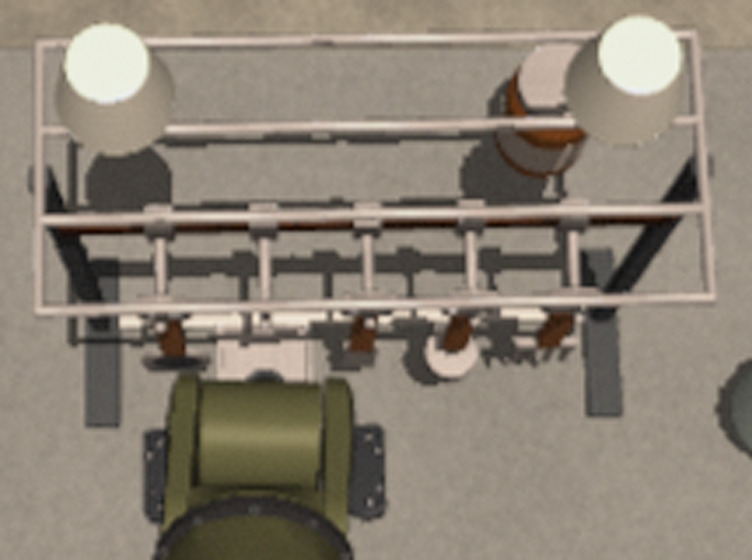

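The tray now shows at columns about 217–318 (crop), right under the empty hook's column of 263. I'll let go, rise and measure it unobstructed.

>>> jog_arm(
  targets=[
    [5,[0,0,0],0],
    [5,[0,0,0],0],
    [5,[0,0,0],0],
    [5,[0,0,0],0],
    [5,[0,-3,0],0],
    [5,[0,-7,0],0],
    [5,[0,-11,1],0],
    [5,[0,-15,4],0],
    [5,[0,-15,8],0],
    [5,[0,-15,10],0],
  ],
)

```text
time_s: 6.75
ee_pos: [0.4312, 0.0183, 0.197]
eef_rot: [-1.572, 0.0, 1.59]
force: [0.4, -1.0, -0.7]
grip_width: 0.0498
```

```bash
cat > look.py <<'E'
from h import *
from station import ctrl, optics
def shot(n,cam="wrist"):
    o=ctrl.get_obs(); c=optics.camera(cam); c.update(ee_pos=o["ee_pos"],eef_rot=o["eef_rot"]); np.savez(n+".npz",**c)
    cv2.imwrite(f"pics/{n}.png",c["img"][:,:,::-1]); return c,(wristT(o,c) if cam=="wrist" else None),o
E
python3 - <<'E'
from look import *
c,T,o=shot("w3"); print(o["ee_pos"],o["qpos"].round(3))
t,_,_=shot("top3","top")
for n,cc,TT,z in (("w",c,T,.009),("t",t,None,.009)):
    p=np.array([.643,.0195,.009]); u0,v0=map(int,pix(cc,p,TT)); print(n,"pred",u0,v0)
    g=cc["img"].astype(int).sum(2); r=16 if n=="w" else 9
    b=g[v0-r:v0+r+1,u0-r:u0+r+1]; m=(b<150); v,u=np.nonzero(m); 
    if len(u): print(len(u),u.min(),u.max(),v.min(),v.max(),plane(cc,u.mean()+u0-r,v.mean()+v0-r,z,TT))
W=cloud(t); 
for lo,hi in ((-.185,-.135),):
    pass
# tray footprint seen in wrist view: steel at z~.0-.02
Wc=cloud(c,T); m=(Wc[...,2]>.045)&(Wc[...,2]<.065)&(abs(Wc[...,0]-.535)<.03)&(abs(Wc[...,1]-.02)<.03); print("fin",m.sum(),Wc[m].min(0),Wc[m].max(0),Wc[m].mean(0))
E
```

```text
[0.43124184 0.01829744 0.19696346] [-0.042  0.032  1.834  0.     1.274 -1.632]
w pred 313 330
831 0 32 4 32 [0.64609212 0.01888664 0.009     ]
t pred 300 164
47 6 13 7 14 [0.63886865 0.01998021 0.009     ]
fin 389 [0.51348991 0.01596093 0.04519423] [0.55396331 0.02833386 0.05976333] [0.53102845 0.02206652 0.056728  ]
```

View pics/w3.png

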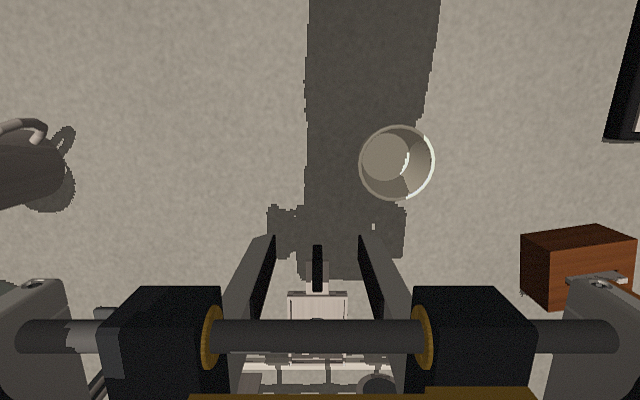

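The drain moved about 206 mm and is now at y≈0.020, against y≈0.017 for the hook. I'll refine that later if needed. These moves can't tilt the tool directly, so I'll check what happens near the reach limit, high up in free space.

>>> jog_arm(
  targets=[
    [5,[0,-5,0],0],
    [5,[0,-10,0],0],
    [5,[0,-15,0],0],
    [5,[0,-20,0],0],
    [5,[0,-25,0],0],
    [5,[0,-30,0],0],
    [5,[0,-35,0],0],
    [5,[0,-40,0],0],
    [5,[0,-45,0],0],
    [5,[0,-50,0],0],
  ],
)

```text
time_s: 7.85
ee_pos: [0.4355, 0.0182, 0.661]
eef_rot: [-1.573, 0.0, 1.59]
force: [-0.7, -0.4, 1.2]
grip_width: 0.0502
```

```bash
python3 -c "
from station import ctrl
o=ctrl.get_obs();print(o['qpos'].round(3),o['ee_pos'],o['eef_rot'])"
```

```text
[-0.042  0.254  0.47   0.     2.416 -1.632] [0.43549879 0.01819902 0.66098089] [-1.57277268e+00  1.06767877e-04  1.58996943e+00]
```

>>> jog_arm(
  targets=[
    [5,[0,-5,0],0],
    [5,[0,-10,0],0],
    [5,[0,-15,0],0],
    [5,[0,-20,0],0],
    [5,[0,-20,0],0],
  ],
)

```text
time_s: 8.35
ee_pos: [0.3834, 0.0161, 0.7177]
eef_rot: [-1.59, -0.0, 1.59]
force: [0.0, 0.9, -0.4]
grip_width: 0.0505
```

```bash
python3 -c "
from station import ctrl
o=ctrl.get_obs();print(o['qpos'].round(3),o['ee_pos'],o['eef_rot'])"
```

```text
[-0.055  0.285  0.235  0.003  2.603 -1.642] [0.38342801 0.01609073 0.71771658] [-1.59015045e+00 -5.67298939e-05  1.59002395e+00]
```

The solver trades off orientation at the reach limit: it gave 0.02 rad of tilt, in the direction I want. I'll check whether this accumulates when I press against the limit, outward and upward in free space.

>>> jog_arm(
  targets=[
    [5,[0,0,-5],0],
    [5,[0,0,-10],0],
    [5,[0,0,-20],0],
    [5,[0,0,-30],0],
    [5,[0,0,-30],0],
  ],
)

```text
time_s: 8.85
ee_pos: [0.5292, 0.0179, 0.6314]
eef_rot: [-1.607, -0.001, 1.59]
force: [0.1, -0.2, 0.2]
grip_width: 0.0498
```

```bash
python3 -c "
from station import ctrl
o=ctrl.get_obs();print(o['qpos'].round(3),o['ee_pos'],o['eef_rot'])"
```

```text
[-0.037  0.477  0.235  0.004  2.394 -1.624] [0.52918518 0.01785714 0.63139876] [-1.60710952e+00 -5.10378985e-04  1.58996597e+00]
```

>>> jog_arm(
  targets=[
    [5,[0,-10,-10],0],
  ],
)

```text
time_s: 8.95
ee_pos: [0.5368, 0.0175, 0.6292]
eef_rot: [-1.624, -0.001, 1.59]
force: [0.7, 0.4, 0.7]
grip_width: 0.0501
```

>>> jog_arm(
  targets=[
    [5,[0,-10,-10],0],
  ],
)

```text
time_s: 9.05
ee_pos: [0.5407, 0.0173, 0.6327]
eef_rot: [-1.651, -0.001, 1.59]
force: [0.2, -0.5, 0.4]
grip_width: 0.0498
```

>>> jog_arm(
  targets=[
    [5,[0,-10,-10],0],
  ],
)

```text
time_s: 9.15
ee_pos: [0.5454, 0.0171, 0.6347]
eef_rot: [-1.675, -0.001, 1.59]
force: [-0.8, -0.6, -0.3]
grip_width: 0.0501
```

>>> jog_arm(
  targets=[
    [5,[0,-30,-30],0],
  ],
)

```text
time_s: 9.25
ee_pos: [0.5502, 0.0168, 0.6364]
eef_rot: [-1.697, -0.002, 1.59]
force: [0.3, -0.7, 0.6]
grip_width: 0.0501
```

>>> jog_arm(
  targets=[
    [5,[0,-30,-30],0],
  ],
)

```text
time_s: 9.35
ee_pos: [0.5545, 0.0165, 0.6386]
eef_rot: [-1.719, -0.002, 1.59]
force: [1.2, -0.5, -0.1]
grip_width: 0.0501
```

>>> jog_arm(
  targets=[
    [5,[0,-30,-30],0],
  ],
)

```text
time_s: 9.45
ee_pos: [0.558, 0.0162, 0.6414]
eef_rot: [-1.741, -0.002, 1.59]
force: [0.0, 0.3, 0.7]
grip_width: 0.0505
```

Single-row calls against the limit tilt the tool about 0.022 rad each, in exactly the direction needed. I want about 0.9 rad. First I'll set the yaw close to the paddle's (stand yaw about 0.177), then keep tilting.

>>> jog_arm(
  targets=[
    [5,[3,0,0],-0.06],
    [5,[6,0,0],-0.12],
    [5,[6,0,0],-0.12],
  ],
)

```text
time_s: 9.75
ee_pos: [0.5553, 0.0785, 0.6392]
eef_rot: [-1.74, 0.018, 1.713]
force: [0.3, -0.8, -0.5]
grip_width: 0.05
```

>>> jog_arm(
  targets=[
    [5,[0,-30,-30],0],
  ],
)

```text
time_s: 9.85
ee_pos: [0.5584, 0.0771, 0.6427]
eef_rot: [-1.762, 0.018, 1.709]
force: [0.1, -0.9, -0.4]
grip_width: 0.05
```

>>> jog_arm(
  targets=[
    [5,[0,-30,-20],0],
  ],
)

```text
time_s: 9.95
ee_pos: [0.5532, 0.0761, 0.6522]
eef_rot: [-1.785, 0.018, 1.707]
force: [0.1, 0.0, -0.4]
grip_width: 0.0502
```

>>> jog_arm(
  targets=[
    [5,[0,-30,-20],0],
  ],
)

```text
time_s: 10.05
ee_pos: [0.5457, 0.0756, 0.664]
eef_rot: [-1.81, 0.019, 1.707]
force: [0.3, 0.6, 0.2]
grip_width: 0.0501
```

>>> jog_arm(
  targets=[
    [5,[0,-30,-20],0],
  ],
)

```text
time_s: 10.15
ee_pos: [0.5387, 0.0753, 0.6746]
eef_rot: [-1.834, 0.019, 1.707]
force: [0.4, -0.2, -0.0]
grip_width: 0.0501
```

>>> jog_arm(
  targets=[
    [5,[0,-20,-30],0],
  ],
)

```text
time_s: 10.25
ee_pos: [0.5466, 0.0771, 0.6761]
eef_rot: [-1.861, 0.019, 1.707]
force: [-0.0, 1.0, 0.6]
grip_width: 0.05
```

>>> jog_arm(
  targets=[
    [5,[0,-20,-30],0],
  ],
)

```text
time_s: 10.35
ee_pos: [0.5569, 0.0789, 0.6745]
eef_rot: [-1.882, 0.019, 1.708]
force: [-1.0, 0.1, -0.8]
grip_width: 0.0501
```

>>> jog_arm(
  targets=[
    [5,[0,-20,-30],0],
  ],
)

```text
time_s: 10.45
ee_pos: [0.5646, 0.0804, 0.6753]
eef_rot: [-1.905, 0.019, 1.708]
force: [0.9, -0.5, 0.1]
grip_width: 0.0503
```

>>> jog_arm(
  targets=[
    [5,[0,-10,-30],0],
  ],
)

```text
time_s: 10.55
ee_pos: [0.5798, 0.0829, 0.6723]
eef_rot: [-1.932, 0.02, 1.708]
force: [0.2, -0.2, 0.8]
grip_width: 0.05
```

>>> jog_arm(
  targets=[
    [5,[0,-10,-30],0],
  ],
)

```text
time_s: 10.65
ee_pos: [0.5956, 0.0852, 0.6676]
eef_rot: [-1.955, 0.02, 1.708]
force: [0.6, 0.9, 0.1]
grip_width: 0.05
```

>>> jog_arm(
  targets=[
    [5,[0,-15,-30],0],
  ],
)

```text
time_s: 10.75
ee_pos: [0.6045, 0.0867, 0.6681]
eef_rot: [-1.979, 0.02, 1.708]
force: [0.2, -0.3, -0.6]
grip_width: 0.0501
```

>>> jog_arm(
  targets=[
    [5,[0,-15,-30],0],
  ],
)

```text
time_s: 10.85
ee_pos: [0.6107, 0.0879, 0.6722]
eef_rot: [-2.007, 0.02, 1.708]
force: [0.9, -0.3, -0.2]
grip_width: 0.0498
```

>>> jog_arm(
  targets=[
    [5,[0,-15,-30],0],
  ],
)

```text
time_s: 10.95
ee_pos: [0.6164, 0.0891, 0.6766]
eef_rot: [-2.036, 0.02, 1.708]
force: [-0.3, -0.0, 0.0]
grip_width: 0.0494
```

>>> jog_arm(
  targets=[
    [5,[0,-15,-30],0],
  ],
)

```text
time_s: 11.05
ee_pos: [0.6216, 0.0902, 0.6813]
eef_rot: [-2.064, 0.021, 1.708]
force: [0.8, 0.6, -0.4]
grip_width: 0.0498
```

>>> jog_arm(
  targets=[
    [5,[0,-15,-30],0],
  ],
)

```text
time_s: 11.15
ee_pos: [0.626, 0.0911, 0.6866]
eef_rot: [-2.091, 0.021, 1.707]
force: [-0.3, -0.0, -0.9]
grip_width: 0.05
```

>>> jog_arm(
  targets=[
    [5,[0,-10,-30],0],
  ],
)

```text
time_s: 11.25
ee_pos: [0.6344, 0.0925, 0.6898]
eef_rot: [-2.121, 0.021, 1.707]
force: [0.4, -0.4, 0.8]
grip_width: 0.0501
```

>>> jog_arm(
  targets=[
    [5,[0,-10,-30],0],
  ],
)

```text
time_s: 11.35
ee_pos: [0.6428, 0.0939, 0.6921]
eef_rot: [-2.147, 0.021, 1.707]
force: [-0.2, -0.7, -0.8]
grip_width: 0.0503
```

>>> jog_arm(
  targets=[
    [5,[0,-10,-30],0],
  ],
)

```text
time_s: 11.45
ee_pos: [0.6498, 0.0952, 0.696]
eef_rot: [-2.175, 0.021, 1.707]
force: [0.4, 0.1, 0.0]
grip_width: 0.0498
```

>>> jog_arm(
  targets=[
    [5,[0,-10,-30],0],
  ],
)

```text
time_s: 11.55
ee_pos: [0.6556, 0.0963, 0.701]
eef_rot: [-2.204, 0.021, 1.707]
force: [1.2, -0.3, -0.4]
grip_width: 0.0499
```

>>> jog_arm(
  targets=[
    [5,[0,-10,-30],0],
  ],
)

```text
time_s: 11.65
ee_pos: [0.6603, 0.0972, 0.707]
eef_rot: [-2.233, 0.021, 1.707]
force: [0.5, -0.7, -0.4]
grip_width: 0.0496
```

```bash
python3 -c "
from station import ctrl
o=ctrl.get_obs();print(o['qpos'].round(3),o['ee_pos'],o['eef_rot'])"
```

```text
[ 0.085  0.443  0.236  0.015  1.801 -1.621] [0.66034716 0.09723441 0.7069793 ] [-2.23258436  0.02132893  1.70707534]
```

Now 0.66 rad of tilt; 7 more.

>>> jog_arm(
  targets=[
    [5,[0,-10,-30],0],
  ],
)

```text
time_s: 11.75
ee_pos: [0.664, 0.0981, 0.7138]
eef_rot: [-2.262, 0.021, 1.707]
force: [1.0, -0.3, 0.1]
grip_width: 0.0497
```

>>> jog_arm(
  targets=[
    [5,[0,-10,-30],0],
  ],
)

```text
time_s: 11.85
ee_pos: [0.6667, 0.0988, 0.7214]
eef_rot: [-2.291, 0.022, 1.707]
force: [0.7, -1.0, -0.8]
grip_width: 0.05
```

>>> jog_arm(
  targets=[
    [5,[0,-10,-30],0],
  ],
)

```text
time_s: 11.95
ee_pos: [0.6684, 0.0994, 0.7299]
eef_rot: [-2.32, 0.022, 1.707]
force: [-0.5, 0.1, 0.2]
grip_width: 0.0502
```

>>> jog_arm(
  targets=[
    [5,[0,-10,-30],0],
  ],
)

```text
time_s: 12.05
ee_pos: [0.6692, 0.0998, 0.7389]
eef_rot: [-2.349, 0.022, 1.707]
force: [0.3, 0.6, 1.0]
grip_width: 0.0501
```

>>> jog_arm(
  targets=[
    [5,[0,-10,-30],0],
  ],
)

```text
time_s: 12.15
ee_pos: [0.669, 0.1001, 0.7486]
eef_rot: [-2.378, 0.022, 1.707]
force: [-0.4, -1.4, 0.3]
grip_width: 0.0503
```

>>> jog_arm(
  targets=[
    [5,[0,-10,-30],0],
  ],
)

```text
time_s: 12.25
ee_pos: [0.6679, 0.1004, 0.7589]
eef_rot: [-2.407, 0.022, 1.707]
force: [-0.3, -0.1, 0.4]
grip_width: 0.05
```

>>> jog_arm(
  targets=[
    [5,[0,-10,-30],0],
  ],
)

```text
time_s: 12.35
ee_pos: [0.6659, 0.1004, 0.7696]
eef_rot: [-2.437, 0.022, 1.707]
force: [0.3, -1.2, -0.5]
grip_width: 0.05
```

```bash
cat >> h.py <<'E'
def shift(obs,goal):
    "tool-frame shift in cm from the measured pose to a world goal"
    return R.from_euler("xyz",obs["eef_rot"]).inv().apply(np.array(goal)-obs["ee_pos"])*100
E
python3 - <<'E'
from h import *
from station import ctrl
o=ctrl.get_obs();print(o['qpos'].round(3),o['ee_pos'],o['eef_rot']); print(R.from_euler("xyz",o["eef_rot"]).as_matrix().round(3))
for g in ((.46,.10,.62),(.45,.32,.40),(.42,.315,.28)): print(g,shift(o,g).round(1))
t=load("top0.npz"); W=cloud(t)
m=(W[...,2]>.15)&(W[...,2]<.25)&(W[...,1]>.27)&(W[...,1]<.4)&(W[...,0]>.48)&(W[...,0]<.58); p=W[m][:,:2]
print("loop rect",cv2.minAreaRect(p.astype(np.float32)),p.mean(0)); x=p-p.mean(0); w,v=np.linalg.eigh(x.T@x); print(v[:,1],np.arctan2(-v[0,1],v[1,1]))
E
```

```text
[ 0.085  0.394  0.236  0.024  1.646 -1.618] [0.6659118  0.10043171 0.76964411] [-2.43664322  0.02183831  1.70658103]
[[-0.135  0.757 -0.64 ]
 [ 0.991  0.089 -0.104]
 [-0.022 -0.648 -0.761]]
(0.46, 0.1, 0.62) [ 3.1 -5.9 24.6]
(0.45, 0.32, 0.4) [25.5  9.6 39.7]
(0.42, 0.315, 0.28) [25.7 15.  50.8]
loop rect ((0.5282102823257446, 0.3336050808429718), (0.010858910158276558, 0.036272402852773666), 4.020788192749023) [0.52778735 0.33370277]
[-0.17039914  0.98537512] 0.17123471914018068
```

>>> jog_arm(
  targets=[
    [5,[2,1.2,4],0],
    [5,[4,2.4,8],0],
    [5,[6,3.6,12],0],
    [5,[8,4.8,16],0],
    [5,[10,6,20],0],
    [5,[12,7.2,24],0],
    [5,[14,8.4,28],0],
    [5,[16,9.6,32],0],
    [5,[18,10.8,36],0],
    [5,[20,12,40],0],
  ],
)

```text
time_s: 13.35
ee_pos: [0.4897, 0.2524, 0.4176]
eef_rot: [-2.436, 0.021, 1.708]
force: [0.1, 1.4, -0.9]
grip_width: 0.05
```

```bash
python3 - <<'E'
from h import *
from station import ctrl
o=ctrl.get_obs();print(o['qpos'].round(3),o['ee_pos'],o['eef_rot'])
for g in ((.437,.323,.178),(.528,.3335,.10)): print(g,shift(o,g).round(1))
E
```

```text
[ 0.582 -0.214  1.777 -0.48   0.828 -0.947] [0.4896578  0.25243228 0.41756379] [-2.43625608  0.02075288  1.70751931]
(0.437, 0.323, 0.178) [ 8.2 12.2 20.9]
(0.528, 0.3335, 0.1) [ 8.2 24.2 20.9]
```

>>> jog_arm(
  targets=[
    [5,[1.2,1,4.5],0],
    [5,[2.6,2,9],0],
    [5,[4,3.5,13.5],0],
    [5,[5.5,5.5,17.5],0],
    [5,[7,8,20.5],0],
    [5,[8.2,10,20.9],0],
    [5,[8.2,10,20.9],0],
    [5,[8.2,10,20.9],0],
  ],
)

```text
time_s: 14.15
ee_pos: [0.4217, 0.3195, 0.2014]
eef_rot: [-2.419, 0.021, 1.709]
force: [-0.4, 0.8, -0.1]
grip_width: 0.0498
```

```bash
python3 - <<'E'
from look import *
c,T,o=shot("w4"); print(o['qpos'].round(3),o['ee_pos'],o['eef_rot'])
print(pix(c,np.array([.528,.3335,.117]),T),pix(c,np.array([.528,.3335,.20]),T))
W=cloud(c,T)
for lo,hi in ((.07,.10),(.10,.13),(.13,.16),(.17,.20),(.20,.215)):
    m=(W[...,2]>lo)&(W[...,2]<hi)&(abs(W[...,0]-.528)<.03)&(abs(W[...,1]-.333)<.035)
    q=W[m]; print(lo,m.sum(),np.round([q.min(0),q.max(0),q.mean(0)],4).tolist() if len(q) else '')
print("goal",shift(o,(.528,.3335,.10)).round(2))
E
```

```text
[ 0.842 -0.011  2.106 -1.041  0.612 -0.121] [0.4216517  0.3195261  0.20144471] [-2.41877731  0.0205778   1.7085181 ]
(np.float64(316.3241486905469), np.float64(197.32991997502998)) (np.float64(314.52763722463294), np.float64(275.9506115211765))
0.07 518 [[0.5199, 0.3121, 0.07], [0.5362, 0.3648, 0.0999], [0.5245, 0.3375, 0.082]]
0.1 440 [[0.5203, 0.3287, 0.1], [0.5275, 0.3463, 0.13], [0.5232, 0.3376, 0.1153]]
0.13 496 [[0.5205, 0.3289, 0.13], [0.5274, 0.3466, 0.16], [0.5232, 0.3377, 0.1452]]
0.17 456 [[0.5207, 0.3195, 0.17], [0.533, 0.3566, 0.2], [0.5258, 0.3378, 0.1847]]
0.2 296 [[0.5213, 0.32, 0.2], [0.5319, 0.3561, 0.2112], [0.5258, 0.3379, 0.2049]]
goal [ 0.13 14.75  0.51]
```

View pics/w4.png

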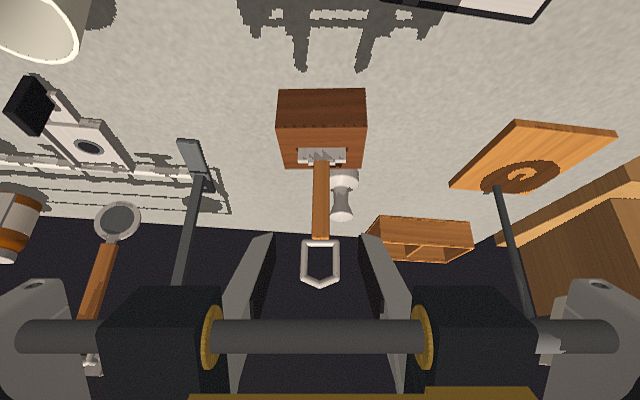

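The wrist view shows the stand at (321,128), the handle at (321,200) and the loop at (320,262), all centred between the jaws. Ranging puts the handle at about (0.527, 0.3375). However, j4 is sitting on its limit (-1.04), so I'll fit the kinematics to the logged poses and check the grasp and hang postures.

```bash
cat > kin.py <<'E'
from h import *
from scipy.optimize import least_squares
D=np.array([[.3005,1.5216,1.3207,.5497,.1966],[.343,1.463,1.339,.5684,.1975],[.032,1.834,1.274,.4316,.197],[.254,.47,2.416,.4359,.661],[.285,.235,2.603,.3838,.7177],[.477,.235,2.394,.5295,.6314],[.443,.236,1.801,.6675,.707],[.394,.236,1.646,.6735,.7696]])
def fkp(P,q2,q3,q5):
    z0,r0,a,b,c,L=P; A,B,S=q2,q2+q3,q2+q3+q5
    return r0+a*np.sin(A)+b*np.sin(B)+c*np.cos(B)+L*np.sin(S), z0+a*np.cos(A)+b*np.cos(B)-c*np.sin(B)+L*np.cos(S)
def f(P): r,z=fkp(P,D[:,0],D[:,1],D[:,2]); return np.r_[r-D[:,3],z-D[:,4]]
s=least_squares(f,[.3,0,.4,.4,0,.25]); P=s.x
def ry(t): return R.from_euler("y",t).as_matrix()
def rz(t): return R.from_euler("z",t).as_matrix()
# link frames: z along link; tool x at q6=-pi/2 is +y of arm plane
def fk(q,sg=(1,1)):
    z0,r0,a,b,c,L=P; Z=np.array([0,0,1.]); M=rz(q[0]); p=np.array([0,0,z0])+M@[r0,0,0]
    M=M@ry(q[1]); p=p+M@Z*a; M=M@ry(q[2]); p=p+M@[c,0,b]; M=M@rz(sg[0]*q[3])@ry(q[4]); p=p+M@Z*L
    M=M@rz(sg[1]*q[5]); X=-M@[1,0,0] if 0 else M@[1,0,0]; Y=M@Z; return p,X,Y
lo=np.array([-3.03,-.79,.23,-1.04,0,-2.55]);hi=np.array([3.03,2.21,2.52,4.18,3.07,2.55])
E
python3 - <<'E'
from kin import *
print(P.round(4),abs(s.fun).max())
q=[.842,-.011,2.106,-1.041,.612,-.121]
for sg in ((1,1),(-1,1),(1,-1),(-1,-1)):
    print(sg,[x.round(3) for x in fk(q,sg)])
print("actual",[.4217,.3195,.2014],R.from_euler("xyz",[-2.419,.021,1.7085]).as_matrix()[:,:2].T.round(3))
print([x.round(3) for x in fk([.085,.394,.236,.024,1.646,-1.618])], "vs x -.135 .991 -.022")
E
```

```text
[0.2222 0.0015 0.4235 0.4474 0.0413 0.2788] 0.00017818102712413575
(1, 1) [array([0.45 , 0.296, 0.202]), array([ 0.138, -0.99 ,  0.02 ]), array([ 0.745,  0.09 , -0.661])]
(-1, 1) [array([0.244, 0.48 , 0.202]), array([-0.978, -0.134, -0.16 ]), array([ 0.005,  0.75 , -0.661])]
(1, -1) [array([0.45 , 0.296, 0.202]), array([-0.023, -0.987, -0.16 ]), array([ 0.745,  0.09 , -0.661])]
(-1, -1) [array([0.244, 0.48 , 0.202]), array([-0.999,  0.025,  0.02 ]), array([ 0.005,  0.75 , -0.661])]
actual [0.4217, 0.3195, 0.2014] [[-0.137  0.99  -0.021]
 [ 0.745  0.089 -0.661]]
[array([0.67 , 0.064, 0.77 ]), array([ 0.135, -0.991,  0.022]), array([ 0.756,  0.088, -0.648])] vs x -.135 .991 -.022
```

```bash
sed -i 's/^D=.*/&\nD[:,3]=np.sqrt(D[:,3]**2-.0366**2)/; s/M@\[r0,0,0\]/M@[r0,.0366,0]/' kin.py
cat >> kin.py <<'E'
def ik(p,th,yaw,inc=-.021,q0=(.5,.3,1.5,-.5,.8,-1)):
    y=rz(yaw)@[np.sin(th),0,-np.cos(th)]; x=rz(yaw)@[0,1,0]
    def e(q):
        a,X,Y=fk(q); return np.r_[(a-p)*5,Y-y,-X-x]
    s=least_squares(e,q0,bounds=(lo,hi)); return s.x,np.abs(s.fun).max()
E
python3 - <<'E'
from kin import *
print(P.round(4),abs(s.fun).max())
G=np.array([.526,.3375,.09]); H=np.array([.639,.017,.17])
for th in (.6,.75,.87,1.0,1.15):
  for yaw in (.137,.25,.35):
    d=rz(yaw)@[np.sin(th),0,-np.cos(th)]
    for n,p in (("grasp",G),("pre",G-.10*d),("lift",G+[0,0,.1]),("hang",H+[-.03,0,.02])):
        q,r=ik(p,th,yaw); print(th,yaw,n,q.round(2),round(r,3))
E
```

```text
[ 2.210e-01 -3.000e-04  4.249e-01  4.476e-01  4.100e-02  2.794e-01] 0.0003188550358185771
0.6 0.137 grasp [ 0.63  0.36  1.85 -0.63  0.47 -0.58] 0.0
0.6 0.137 pre [ 0.69  0.14  1.9  -0.52  0.64 -0.67] 0.0
0.6 0.137 lift [ 0.63  0.22  1.76 -0.45  0.67 -0.79] 0.0
0.6 0.137 hang [-0.09  0.14  1.85  0.24  0.57 -1.96] 0.0
0.6 0.25 grasp [ 0.6   0.34  1.87 -0.51  0.4  -0.8 ] 0.0
0.6 0.25 pre [ 0.64  0.11  1.94 -0.41  0.57 -0.89] 0.0
0.6 0.25 lift [ 0.6   0.2   1.79 -0.34  0.61 -1.  ] 0.0
0.6 0.25 hang [-0.13  0.15  1.84  0.37  0.62 -2.19] 0.0
0.6 0.35 grasp [ 0.57  0.33  1.88 -0.35  0.36 -1.06] 0.0
0.6 0.35 pre [ 0.6   0.09  1.96 -0.28  0.53 -1.13] 0.0
0.6 0.35 lift [ 0.57  0.19  1.8  -0.22  0.58 -1.2 ] 0.0
0.6 0.35 hang [-0.16  0.16  1.83  0.46  0.67 -2.38] 0.0
0.75 0.137 grasp [ 0.66  0.35  1.92 -1.04  0.4  -0.16] 0.015
0.75 0.137 pre [ 0.75  0.11  2.02 -0.89  0.53 -0.27] 0.0
0.75 0.137 lift [ 0.67  0.19  1.86 -0.74  0.53 -0.5 ] 0.0
0.75 0.137 hang [-0.11  0.11  1.96  0.47  0.38 -2.19] 0.0
0.75 0.25 grasp [ 0.62  0.33  1.96 -1.04  0.29 -0.27] 0.008
0.75 0.25 pre [ 0.69  0.08  2.07 -0.8   
[... 1775 characters left out ...]
7 grasp [ 0.65  0.33  1.92 -1.04  0.38 -0.18] 0.318
1.15 0.137 pre [ 0.78  0.1   2.1  -1.04  0.5  -0.1 ] 0.301
1.15 0.137 lift [ 0.67  0.16  1.93 -1.04  0.45 -0.22] 0.23
1.15 0.137 hang [-0.01  0.08  2.09  0.46  0.   -2.11] 0.156
1.15 0.25 grasp [ 0.59  0.3   1.97 -1.04  0.23 -0.3 ] 0.303
1.15 0.25 pre [ 0.68  0.04  2.17 -1.04  0.31 -0.25] 0.284
1.15 0.25 lift [ 0.62  0.13  1.98 -1.04  0.29 -0.32] 0.21
1.15 0.25 hang [-0.09  0.07  2.03  0.82  0.24 -2.55] 0.225
1.15 0.35 grasp [ 0.53  0.29  2.01 -1.04  0.08 -0.41] 0.281
1.15 0.35 pre [ 0.58  0.01  2.23 -1.04  0.13 -0.38] 0.256
1.15 0.35 lift [ 0.56  0.12  2.02 -1.04  0.15 -0.41] 0.185
1.15 0.35 hang [-0.12  0.08  1.99  0.78  0.36 -2.55] 0.261
```

θ≈0.68 at yaw 0.137 keeps every joint clear of its range at both the stand and the hook. I'll back off to the middle and lose about 0.17 rad of tilt against the inner reach limit.

>>> jog_arm(
  targets=[
    [5,[-3,-2,-2],0],
    [5,[-7,-4,-3],0],
    [5,[-11,-6,-4],0],
    [5,[-15,-6,-5],0],
    [5,[-19,-6,-5],0],
    [5,[-22,-6,-5],0],
    [5,[-22,-8,-3],0],
    [5,[-22,-11,0],0],
  ],
)

```text
time_s: 15.0
ee_pos: [0.3694, 0.0899, 0.2787]
eef_rot: [-2.419, 0.021, 1.705]
force: [-0.8, -0.3, 1.2]
grip_width: 0.0501
```

>>> jog_arm(
  targets=[
    [5,[0,-20,20],0],
  ],
)

```text
time_s: 15.1
ee_pos: [0.3364, 0.0924, 0.271]
eef_rot: [-2.407, 0.025, 1.701]
force: [15.8, 17.8, 24.9]
grip_width: 0.0502
```

>>> jog_arm(
  targets=[
    [5,[0,-20,20],0],
  ],
)

```text
time_s: 15.2
ee_pos: [0.3218, 0.1063, 0.2618]
eef_rot: [-2.391, 0.033, 1.692]
force: [0.1, -0.7, -0.2]
grip_width: 0.0499
```

```bash
python3 -c "
from station import ctrl
o=ctrl.get_obs();print(o['qpos'].round(3),o['ee_pos'],o['eef_rot'])"
```

```text
[ 0.387 -0.789  2.421 -0.323  0.739 -1.168] [0.32184901 0.10625695 0.26183833] [-2.39052775  0.03324207  1.69211591]
```

```bash
python3 - <<'E'
from h import *
from station import ctrl
o=ctrl.get_obs(); print(shift(o,(.50,.11,.27)).round(1),shift(o,(.51,.11,.17)).round(1))
E
```

```text
[ -1.8  12.4 -12.7] [-1.6 20.  -6. ]
```

>>> jog_arm(
  targets=[
    [5,[-0.3,3,-3],0],
    [5,[-0.7,6,-6],0],
    [5,[-1,9,-9],0],
    [5,[-1.4,12,-10],0],
    [5,[-1.6,16,-9],0],
    [5,[-1.6,20,-6],0],
    [5,[-1.6,20,-6],0],
  ],
)

```text
time_s: 15.9
ee_pos: [0.5094, 0.1123, 0.1676]
eef_rot: [-2.386, 0.032, 1.697]
force: [-0.1, 0.3, -1.0]
grip_width: 0.0498
```

>>> jog_arm(
  targets=[
    [5,[0,-4,3],0],
  ],
)

```text
time_s: 16.0
ee_pos: [0.4631, 0.1068, 0.1771]
eef_rot: [-2.39, 0.032, 1.697]
force: [-0.7, 0.1, 2.4]
grip_width: 0.05
```

>>> jog_arm(
  targets=[
    [5,[0,-4,3],0],
  ],
)

```text
time_s: 16.1
ee_pos: [0.414, 0.101, 0.1845]
eef_rot: [-2.395, 0.031, 1.697]
force: [-0.4, 0.7, 1.6]
grip_width: 0.05
```

>>> jog_arm(
  targets=[
    [5,[0,-4,3],0],
  ],
)

```text
time_s: 16.2
ee_pos: [0.3732, 0.0962, 0.1904]
eef_rot: [-2.398, 0.031, 1.697]
force: [0.1, -0.7, 1.0]
grip_width: 0.0498
```

```bash
python3 -c "
from station import ctrl
o=ctrl.get_obs();print(o['qpos'].round(3),o['ee_pos'],o['eef_rot'])"
```

```text
[ 0.224 -0.539  2.495 -0.258  0.373 -1.287] [0.37318759 0.09617007 0.19040115] [-2.39793025  0.03106857  1.6973488 ]
```

>>> jog_arm(
  targets=[
    [5,[0,-20,14],0],
  ],
)

```text
time_s: 16.3
ee_pos: [0.3385, 0.0952, 0.2052]
eef_rot: [-2.389, 0.032, 1.696]
force: [0.2, -0.6, 0.8]
grip_width: 0.0499
```

>>> jog_arm(
  targets=[
    [5,[0,-20,14],0],
  ],
)

```text
time_s: 16.4
ee_pos: [0.3076, 0.1022, 0.2147]
eef_rot: [-2.368, 0.041, 1.687]
force: [3.5, -3.9, 8.1]
grip_width: 0.0498
```

>>> jog_arm(
  targets=[
    [5,[0,-20,14],0],
  ],
)

```text
time_s: 16.5
ee_pos: [0.2899, 0.1159, 0.2118]
eef_rot: [-2.353, 0.048, 1.684]
force: [0.5, 0.4, 0.5]
grip_width: 0.05
```

```bash
python3 -c "
from station import ctrl
o=ctrl.get_obs();print(o['qpos'].round(3),o['ee_pos'],o['eef_rot'])"
```

```text
[ 0.568 -0.79   2.518 -0.514  0.765 -0.88 ] [0.28994053 0.11586401 0.21178174] [-2.35326292  0.04792408  1.68382236]
```

```bash
python3 - <<'E'
from kin import *
from station import ctrl
o=ctrl.get_obs(); M=R.from_euler("xyz",o["eef_rot"]).as_matrix(); print(M.round(3)); y=M[:,1]; psi=np.arctan2(y[1],y[0])
g=(.44,.0366+.44*np.tan(psi),.15); print(psi,g,shift(o,g).round(1))
# grasp feasibility for th .70-.78 with this x axis, exact rotation about tool x
G=np.array([.526,.3375,.09])
for dth in (0,-.04,-.08,-.12):
    M2=M@R.from_euler("x",-dth).as_matrix()
    th=np.arccos(-M2[2,1])
    def e(q):
        a,X,Y=fk(q); return np.r_[(a-G)*5,Y-M2[:,1],-X-M2[:,0]]
    s_=least_squares(e,(.6,.3,1.9,-.8,.5,-.4),bounds=(lo,hi)); print(dth,th,s_.x.round(2),abs(s_.fun).max().round(3))
E
```

```text
[[-0.113  0.704 -0.701]
 [ 0.992  0.046 -0.114]
 [-0.048 -0.708 -0.704]]
0.06487583126634097 (0.44, np.float64(0.06518548123926725), 0.15) [-6.4 14.7 -5.6]
0 0.7836208099741591 [ 0.69  0.37  1.9  -1.04  0.47 -0.16] 0.039
-0.04 0.743716947859371 [ 0.69  0.37  1.9  -1.04  0.47 -0.16] 0.012
-0.08 0.7038218195993866 [ 0.68  0.37  1.88 -0.97  0.48 -0.23] 0.0
-0.12 0.6639370546156105 [ 0.67  0.37  1.86 -0.85  0.5  -0.35] 0.0
```

>>> jog_arm(
  targets=[
    [5,[-1,3,-2],0],
    [5,[-3,6,-4],0],
    [5,[-5,9,-5.6],0],
    [5,[-6.4,12,-5.6],0],
    [5,[-6.4,14.7,-5.6],0],
    [5,[-6.4,14.7,-5.6],0],
    [5,[-6.4,14.7,-5.6],0],
  ],
)

```text
time_s: 17.2
ee_pos: [0.4416, 0.0675, 0.1534]
eef_rot: [-2.361, 0.045, 1.688]
force: [0.8, 0.8, 1.3]
grip_width: 0.0501
```

>>> jog_arm(
  targets=[
    [5,[0,-20,16],0],
  ],
)

```text
time_s: 17.3
ee_pos: [0.4, 0.0629, 0.1565]
eef_rot: [-2.355, 0.045, 1.688]
force: [-0.3, -0.4, 2.3]
grip_width: 0.0499
```

>>> jog_arm(
  targets=[
    [5,[0,-20,16],0],
  ],
)

```text
time_s: 17.4
ee_pos: [0.3654, 0.0616, 0.1726]
eef_rot: [-2.343, 0.046, 1.688]
force: [-3.0, -0.2, -7.9]
grip_width: 0.0498
```

>>> jog_arm(
  targets=[
    [5,[0,-20,16],0],
  ],
)

```text
time_s: 17.5
ee_pos: [0.3371, 0.0614, 0.1974]
eef_rot: [-2.335, 0.047, 1.687]
force: [0.1, 0.6, 1.5]
grip_width: 0.0499
```

>>> jog_arm(
  targets=[
    [5,[0,-20,16],0],
  ],
)

```text
time_s: 17.6
ee_pos: [0.3145, 0.0672, 0.2036]
eef_rot: [-2.309, 0.052, 1.681]
force: [-4.1, -1.1, -2.0]
grip_width: 0.0499
```

```bash
python3 -c "
from station import ctrl
o=ctrl.get_obs();print(o['qpos'].round(3),o['ee_pos'],o['eef_rot'])"
```

```text
[ 0.157 -0.791  2.518 -0.111  0.681 -1.485] [0.31454095 0.06723206 0.20364024] [-2.30947494  0.05173595  1.68125699]
```

>>> jog_arm(
  targets=[
    [5,[0,4,-2],0],
    [5,[0,8,-4],0],
    [5,[0,12,-4],0],
    [5,[0,14,-2.5],0],
    [5,[0,14,-2.5],0],
  ],
)

```text
time_s: 18.1
ee_pos: [0.4277, 0.0758, 0.1141]
eef_rot: [-2.307, 0.052, 1.683]
force: [-0.8, -1.1, -0.4]
grip_width: 0.0501
```

>>> jog_arm(
  targets=[
    [5,[0,-14,16],0],
  ],
)

```text
time_s: 18.2
ee_pos: [0.3873, 0.0725, 0.1206]
eef_rot: [-2.306, 0.053, 1.682]
force: [-0.6, -0.2, 1.3]
grip_width: 0.0498
```

>>> jog_arm(
  targets=[
    [5,[0,-14,16],0],
  ],
)

```text
time_s: 18.3
ee_pos: [0.3648, 0.0776, 0.1428]
eef_rot: [-2.289, 0.055, 1.678]
force: [0.5, -0.0, 1.4]
grip_width: 0.05
```

>>> jog_arm(
  targets=[
    [5,[0,-14,16],0],
  ],
)

```text
time_s: 18.4
ee_pos: [0.3355, 0.0826, 0.164]
eef_rot: [-2.267, 0.058, 1.674]
force: [0.2, 0.2, 0.1]
grip_width: 0.0501
```

```bash
python3 -c "
from station import ctrl
o=ctrl.get_obs();print(o['qpos'].round(3),o['ee_pos'],o['eef_rot'])"
```

```text
[ 0.243 -0.583  2.518 -0.266  0.534 -1.27 ] [0.33552006 0.08260143 0.16395947] [-2.26742915  0.05806232  1.67406898]
```

```bash
python3 - <<'E'
from kin import *
from station import ctrl
o=ctrl.get_obs(); M=R.from_euler("xyz",o["eef_rot"]).as_matrix(); print(M.round(3))
G=np.array([.527,.3365,.091])
for n,p in (("pre",G-.11*M[:,1]),("G",G),("lift",G+[0,0,.1])):
    def e(q):
        a,X,Y=fk(q); return np.r_[(a-p)*5,Y-M[:,1],-X-M[:,0]]
    s_=least_squares(e,(.6,.3,1.9,-.8,.5,-.4),bounds=(lo,hi)); print(n,p.round(3),shift(o,p).round(1),s_.x.round(2),abs(s_.fun).max().round(3))
E
```

```text
[[-0.103  0.643 -0.759]
 [ 0.993  0.022 -0.116]
 [-0.058 -0.766 -0.641]]
pre [0.456 0.334 0.175] [ 23.7   7.5 -12.8] [ 0.78  0.13  1.94 -0.78  0.67 -0.38] 0.0
G [0.527 0.336 0.091] [ 23.7  18.5 -12.8] [ 0.68  0.37  1.87 -0.95  0.5  -0.24] 0.0
lift [0.527 0.336 0.191] [ 23.1  10.8 -19.2] [ 0.68  0.22  1.8  -0.69  0.65 -0.55] 0.0
```

>>> jog_arm(
  targets=[
    [5,[2,-1,-4],0],
    [5,[5,-1,-8],0],
    [5,[9,0,-10],0],
    [5,[13,2,-12],0],
    [5,[17,4,-12.8],0],
    [5,[21,6,-12.8],0],
    [5,[23.7,7.5,-12.8],0],
    [5,[23.7,7.5,-12.8],0],
    [5,[23.7,7.5,-12.8],0],
  ],
)

```text
time_s: 19.3
ee_pos: [0.4571, 0.3343, 0.1748]
eef_rot: [-2.268, 0.057, 1.674]
force: [-0.2, -0.1, 0.5]
grip_width: 0.0499
```

```bash
python3 - <<'E'
from look import *
c,T,o=shot("w5"); print(o['qpos'].round(3),o['ee_pos'],o['eef_rot'])
W=cloud(c,T)
for lo,hi in ((.08,.10),(.10,.13),(.13,.155),(.17,.20)):
    m=(W[...,2]>lo)&(W[...,2]<hi)&(abs(W[...,0]-.528)<.03)&(abs(W[...,1]-.333)<.035)
    q=W[m]; print(lo,m.sum(),np.round([q.min(0),q.max(0),q.mean(0)],4).tolist() if len(q) else '')
print("goal",shift(o,(.527,.3365,.091)).round(2))
E
```

```text
[ 0.783  0.135  1.943 -0.782  0.669 -0.381] [0.4571487  0.33425927 0.17475914] [-2.26750463  0.05712411  1.67438061]
0.08 326 [[0.5206, 0.3289, 0.08], [0.5301, 0.3478, 0.0999], [0.5233, 0.3379, 0.0902]]
0.1 551 [[0.5208, 0.3289, 0.1], [0.5293, 0.3477, 0.13], [0.5233, 0.3379, 0.1154]]
0.13 550 [[0.5203, 0.3289, 0.13], [0.5321, 0.348, 0.155], [0.5233, 0.3379, 0.1428]]
0.17 663 [[0.5207, 0.3196, 0.17], [0.5322, 0.357, 0.1999], [0.5258, 0.3383, 0.1851]]
goal [-0.02 10.91  0.04]
```

>>> jog_arm(
  targets=[
    [5,[0.1,3,0],0],
    [5,[0.15,6,0],0],
    [5,[0.15,8.5,0],0],
    [5,[0.15,10,0],0],
    [5,[0.15,10.9,0],0],
    [5,[0.15,10.9,0],0],
    [1,[0.15,10.9,0],0],
    [1,[0.15,10.9,0],0],
    [1,[0.15,10.9,0],0],
    [1,[0.15,10.9,0],0],
  ],
  grip_force=30,
)

```text
time_s: 20.35
ee_pos: [0.5275, 0.3385, 0.0871]
eef_rot: [-2.264, 0.059, 1.675]
force: [0.0, 0.2, 0.3]
grip_width: 0.0215
```

>>> jog_arm(
  targets=[
    [1,[0,0,0],0],
    [1,[0,0,0],0],
  ],
)

```text
time_s: 20.55
ee_pos: [0.5277, 0.3385, 0.0868]
eef_rot: [-2.264, 0.059, 1.675]
force: [0.5, -1.7, 1.8]
grip_width: 0.0167
```

```bash
python3 - <<'E'
from look import *
c,T,o=shot("w6"); print(o['qpos'].round(3),o['ee_pos'],o['eef_rot'],o['force'],o['moment'],o['grip_width'])
M=R.from_euler("xyz",o["eef_rot"]).as_matrix()
print("up 1cm in tool cm",(M.T@[0,0,1]).round(3))
W=cloud(c,T)
for lo,hi in ((.13,.155),(.17,.20)):
    m=(W[...,2]>lo)&(W[...,2]<hi)&(abs(W[...,0]-.528)<.03)&(abs(W[...,1]-.333)<.035)
    q=W[m]; print(lo,m.sum(),np.round([q.min(0),q.max(0),q.mean(0)],4).tolist() if len(q) else '')
E
```

```text
[ 0.685  0.384  1.868 -0.954  0.497 -0.241] [0.5276585  0.33848409 0.08683853] [-2.26433518  0.05916249  1.67509304] [ 0.47862556 -1.7195401   1.75673135] [-0.0658404   0.03240658 -0.03704955] 0.01670257705587832
up 1cm in tool cm [-0.059 -0.768 -0.638]
0.13 529 [[0.4982, 0.3311, 0.13], [0.5268, 0.3502, 0.155], [0.5235, 0.341, 0.138]]
0.17 61 [[0.525, 0.3307, 0.17], [0.5314, 0.3504, 0.1707], [0.5284, 0.3388, 0.1703]]
```

View pics/w6.png

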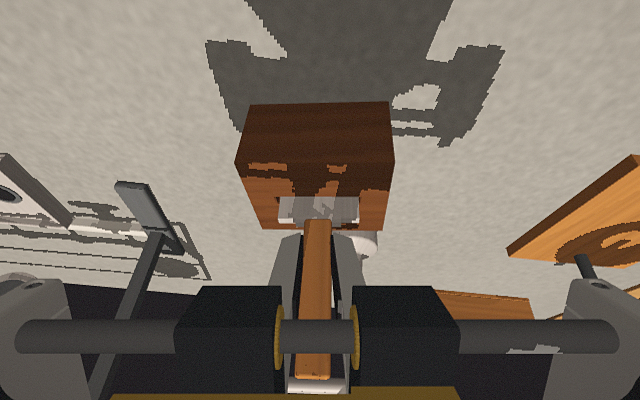

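Gripped, with the handle between the pads at (315,300) and the blade still in the stand. I'll lift straight up out of the slot.

>>> jog_arm(
  targets=[
    [1,[-0.1,-0.8,-0.6],0],
    [1,[-0.2,-2.3,-1.9],0],
    [1,[-0.3,-3.8,-3.2],0],
    [1,[-0.5,-5.4,-4.5],0],
    [1,[-0.6,-7,-5.8],0],
    [1,[-0.7,-8.4,-7],0],
    [1,[-0.7,-9.2,-7.7],0],
    [1,[-0.7,-9.2,-7.7],0],
  ],
)

```text
time_s: 21.4
ee_pos: [0.5283, 0.3388, 0.2079]
eef_rot: [-2.265, 0.058, 1.675]
force: [-0.1, 0.7, -0.8]
grip_width: 0.0163
```

```bash
python3 - <<'E'
from kin import *
from station import ctrl
o=ctrl.get_obs(); M=R.from_euler("xyz",o["eef_rot"]).as_matrix(); print(M.round(3),o["grip_width"],o["force"],o["qpos"].round(2))
for p in ((.50,.30,.20),(.52,.02,.20),(.56,.017,.185),(.63,.017,.18),(.639,.017,.163)):
    def e(q):
        a,X,Y=fk(q); return np.r_[(a-p)*5,Y-M[:,1],-X-M[:,0]]
    s_=least_squares(e,(.2,.3,1.9,-.2,.5,-1.4),bounds=(lo,hi)); print(p,shift(o,p).round(1),s_.x.round(2),abs(s_.fun).max().round(3))
E
```

```text
[[-0.104  0.641 -0.76 ]
 [ 0.993  0.022 -0.117]
 [-0.058 -0.767 -0.639]] 0.016347970854618542 [-0.07665774  0.6690178  -0.7554051 ] [ 0.68  0.2   1.77 -0.66  0.69 -0.59]
(0.5, 0.3, 0.2) [-3.5 -1.3  3.1] [ 0.66  0.11  1.9  -0.67  0.64 -0.59] 0.0
(0.52, 0.02, 0.2) [-31.5  -0.6   4.9] [-0.07 -0.11  2.13  0.15  0.44 -1.88] 0.0
(0.56, 0.017, 0.185) [-32.1   3.1   2.8] [-0.07  0.01  2.05  0.17  0.39 -1.9 ] 0.0
(0.63, 0.017, 0.18) [-32.8   8.   -2.2] [-0.06  0.17  1.88  0.15  0.39 -1.87] 0.0
(0.639, 0.017, 0.163) [-32.8   9.8  -1.8] [-0.06  0.22  1.88  0.17  0.36 -1.89] 0.0
```

>>> jog_arm(
  targets=[
    [1,[-1,-1.5,2],0],
    [1,[-4,-2,4],0],
    [1,[-8,-2,5],0],
    [1,[-12,-2,6],0],
    [1,[-16,-2,6.5],0],
    [1,[-20,-2,6.5],0],
    [1,[-24,-2,6.5],0],
    [1,[-28,-2,6.5],0],
    [1,[-30.5,-2,6.5],0],
    [1,[-31.3,-2,6.5],0],
  ],
)

```text
time_s: 22.4
ee_pos: [0.4979, 0.0172, 0.1983]
eef_rot: [-2.263, 0.059, 1.672]
force: [0.3, 0.5, -1.2]
grip_width: 0.0165
```

>>> jog_arm(
  targets=[
    [1,[0,0,0],0],
    [1,[0,0,0],0],
  ],
)

```text
time_s: 22.6
ee_pos: [0.4979, 0.0198, 0.1983]
eef_rot: [-2.262, 0.059, 1.674]
force: [-0.0, 0.2, -1.0]
grip_width: 0.0167
```

```bash
python3 - <<'E'
from look import *
c,T,o=shot("w7"); print(o['ee_pos'],o['eef_rot'],o['grip_width'],o['force'],o['qpos'].round(2))
t,_,_=shot("top7","top"); s,_,_=shot("scene7","scene")
W=cloud(t); p=o['ee_pos']
m=(W[...,2]>.25)&(W[...,2]<.33)&(abs(W[...,0]-p[0])<.06)&(abs(W[...,1]-p[1])<.05)
q=W[m]; print(m.sum(),np.round([q.min(0),q.max(0),q.mean(0)],4).tolist() if len(q) else '')
Z=np.vstack([c["img"],cv2.resize(t["img"][60:220,210:430],(640,465))])[:,:,::-1]
cv2.imwrite("pics/v7.png",cv2.resize(Z,None,fx=.69,fy=.69,interpolation=cv2.INTER_AREA))
E
```

```text
[0.49785577 0.01979614 0.19829852] [-2.26237701  0.05907798  1.67414287] 0.016703576949589034 [-0.02142144  0.17330774 -1.0176134 ] [-0.07 -0.17  2.17  0.15  0.45 -1.88]
327 [[0.4379, -0.0287, 0.2504], [0.5047, 0.0676, 0.3243], [0.4655, 0.0163, 0.2995]]
```

View pics/v7.png

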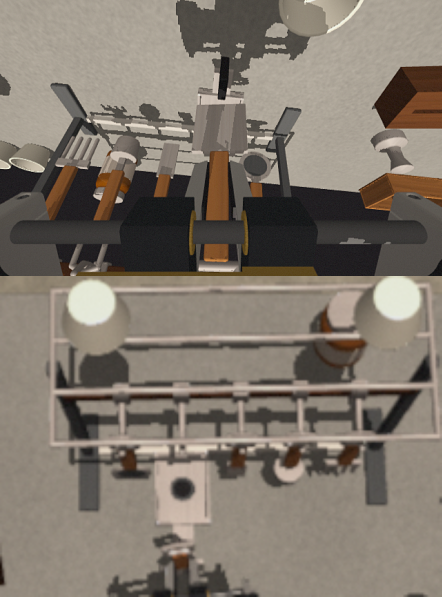

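Lower half of the picture: the loop is at (180,547), with the drain at (183,488) and the empty hook at column 181. In the wrist half, the paddle stands straight between the pads. Next I'll locate the loop and hook from the same top image, plus the drain again.

```bash
python3 - <<'E'
from look import *
t=load("top7.npz"); W=cloud(t); o=ctrl.get_obs(); M=R.from_euler("xyz",o["eef_rot"]).as_matrix()
m=(W[...,2]>.265)&(W[...,2]<.33)&(W[...,0]>.475)&(W[...,0]<.53)&(abs(W[...,1]-.02)<.03)
q=W[m]; v,u=np.nonzero(m); print("loop",m.sum(),u.min(),u.max(),v.min(),v.max(),np.round([q.min(0),q.max(0),q.mean(0)],4).tolist())
for row in range(v.min(),v.max()+1):
    k=v==row; print(row,u[k].min(),u[k].max(),q[k].mean(0).round(4),end=' ; ')
print()
print("loop if aligned to tool: eye=", (o["ee_pos"]+np.array([0,0,.1157])).round(4), "tool-x inclination gives dy", .1157*M[2,0])
g=t["img"].astype(int).sum(2); y0=155; 
b=(g<150); b[:155]=0;b[176:]=0;b[:,:292]=0;b[:,312:]=0
v,u=np.nonzero(b); print("drain",len(u),u.min(),u.max(),v.min(),v.max(),plane(t,u.mean(),v.mean(),.009).round(4))
# pegs as line fits: columns of peg at z~.28, x .63-.665
p=[]
for y in (.088,.0166,-.0553,-.1272,-.199):
    m=(W[...,2]>.27)&(W[...,2]<.292)&(W[...,0]>.63)&(W[...,0]<.672)&(abs(W[...,1]-y)<.008); p.append(np.median(W[m],0)); print(m.sum(),p[-1].round(4))
p=np.array(p); i=np.array([2,1,0,-1,-2]); print("mid",p.mean(0),"slope",np.polyfit(i,p[:,1],1),np.polyfit(i,p[:,0],1))
# crossbar & shelf front rail x at y=.017
for z0,z1,x0,x1 in ((.35,.38,.58,.64),(.26,.33,.67,.72)):
    m=(W[...,2]>z0)&(W[...,2]<z1)&(W[...,0]>x0)&(W[...,0]<x1)&(abs(W[...,1]-.055)<.02); print("rail",m.sum(),np.round([W[m].min(0),W[m].max(0),W[m].mean(0)],4).tolist())
E
```

```text
loop 108 290 306 192 200 [[0.4936, 0.0031, 0.2662], [0.5047, 0.0399, 0.3243], [0.4992, 0.0218, 0.2976]]
192 297 305 [0.5038 0.0145 0.3188] ; 193 293 305 [0.5015 0.0191 0.3189] ; 194 290 305 [0.4993 0.0225 0.3179] ; 195 290 306 [0.5002 0.0216 0.2994] ; 196 290 306 [0.4996 0.0218 0.2889] ; 197 291 303 [0.498  0.0243 0.284 ] ; 198 291 302 [0.4963 0.0256 0.2801] ; 199 292 302 [0.4952 0.0227 0.2719] ; 200 296 297 [0.4937 0.0259 0.2665] ; 
loop if aligned to tool: eye= [0.498  0.0206 0.3144] tool-x inclination gives dy -0.006846980328801045
drain 49 297 304 162 169 [0.6386 0.0197 0.009 ]
51 [0.6516 0.0898 0.2797]
39 [0.656  0.0172 0.2797]
58 [ 0.6534 -0.0542  0.2796]
43 [ 0.6542 -0.1263  0.2806]
48 [ 0.6529 -0.1977  0.2806]
mid [ 0.65361295 -0.05423532  0.2800306 ] slope [ 0.07185109 -0.05423532] [-7.40908677e-05  6.53612949e-01]
rail 54 [[0.6049, 0.0359, 0.3635], [0.6111, 0.0737, 0.3713], [0.6079, 0.0548, 0.3682]]
rail 44 [[0.6875, 0.0363, 0.2726], [0.6913, 0.0735, 0.292], [0.6892, 0.0547, 0.2841]]
```

Loop eye is at about (0.4995, 0.0215, 0.314) and the hook at y≈0.0173, seat x≈0.639. The drain is 2.4 mm off the hook line, which is acceptable. I'll move to just in front of the peg tip.

>>> jog_arm(
  targets=[
    [1,[-0.3,1.7,-1.4],0],
    [1,[-0.6,3.5,-2.9],0],
    [1,[-0.9,5.3,-4.3],0],
    [1,[-1.2,6.6,-5.3],0],
    [1,[-1.26,7.1,-5.74],0],
    [1,[-1.26,7.1,-5.74],0],
    [1,[-1.26,7.1,-5.74],0],
  ],
)

```text
time_s: 23.45
ee_pos: [0.5881, 0.0159, 0.182]
eef_rot: [-2.264, 0.059, 1.676]
force: [0.1, 0.2, -1.5]
grip_width: 0.0165
```

```bash
python3 - <<'E'
from look import *
c,T,o=shot("w8"); print(o['ee_pos'],o['eef_rot'],o['grip_width'],o['force'],o['qpos'].round(2))
t,_,_=shot("top8","top"); s,_,_=shot("scene8","scene"); W=cloud(t); p=o["ee_pos"]
m=(W[...,2]>.25)&(W[...,2]<.32)&(abs(W[...,0]-p[0])<.018)&(abs(W[...,1]-p[1])<.03)
q=W[m]; v,u=np.nonzero(m); print("loop",m.sum(),u.min(),u.max(),v.min(),v.max(),np.round([q.min(0),q.max(0),q.mean(0)],4).tolist())
for row in range(v.min(),v.max()+1):
    k=v==row; print(row,u[k].min(),u[k].max(),q[k].mean(0).round(4),end=' ; ')
a=cv2.resize(t["img"][100:190,250:350],(640,576),interpolation=cv2.INTER_CUBIC)
cv2.imwrite("pics/v8.png",a[:,:,::-1])
e=p+[.0015,.0017,.116]; print("eye",e,"to seat +18mm",shift(o,p+[.639-e[0],.0173-e[1],.297-e[2]]).round(2))
E
```

```text
[0.58812535 0.01591768 0.18198655] [-2.2636098   0.05922937  1.67560372] 0.016503037639827106 [ 0.09779845  0.18875842 -1.49394947] [-0.07  0.08  1.99  0.17  0.39 -1.89]
loop 108 292 307 155 164 [[0.5838, 0.0005, 0.2518], [0.5964, 0.0361, 0.3078], [0.589, 0.0177, 0.2813]]
155 306 306 [0.5964 0.0028 0.2982] ; 156 298 307 [0.5925 0.011  0.3036] ; 157 294 307 [0.5905 0.0158 0.3019] ; 158 292 307 [0.5889 0.0181 0.2989] ; 159 292 307 [0.5877 0.0209 0.2941] ; 160 292 307 [0.591  0.0166 0.271 ] ; 161 293 307 [0.5892 0.0174 0.268 ] ; 162 293 304 [0.5872 0.0211 0.2661] ; 163 293 304 [0.5862 0.0212 0.2599] ; 164 297 302 [0.5846 0.0188 0.256 ] ; eye [0.58962535 0.01761768 0.29798655] to seat +18mm [-0.54  3.23 -3.69]
```

View pics/v8.png

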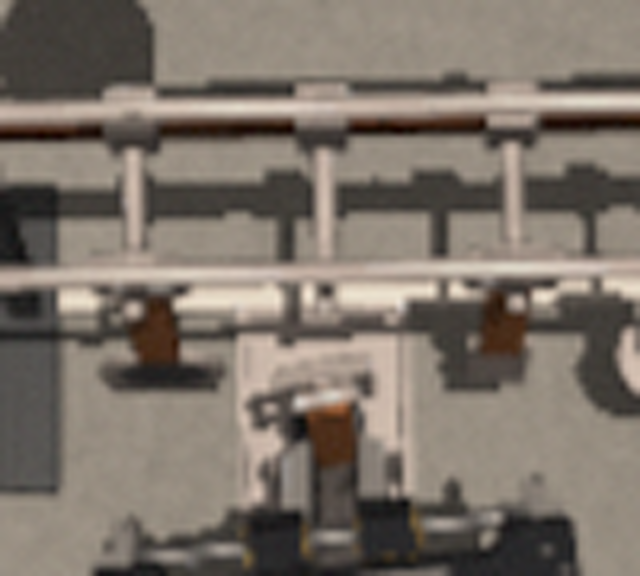

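The loop (322,400) is in line with the empty peg's tip (325,295), and the tools at columns 135 and 512 are clear. I'll slide the loop over the peg.

>>> jog_arm(
  targets=[
    [1,[-0.1,0.65,-0.74],0],
    [1,[-0.22,1.3,-1.48],0],
    [1,[-0.32,1.95,-2.2],0],
    [1,[-0.43,2.6,-2.95],0],
    [1,[-0.54,3.23,-3.69],0],
    [1,[-0.54,3.23,-3.69],0],
  ],
)

```text
time_s: 24.2
ee_pos: [0.639, 0.0151, 0.1808]
eef_rot: [-2.264, 0.059, 1.675]
force: [-0.6, -0.1, -1.3]
grip_width: 0.0163
```

```bash
python3 - <<'E'
from look import *
c,T,o=shot("w9"); print(o['ee_pos'],o['eef_rot'],o['grip_width'],o['force'],o['moment'])
t,_,_=shot("top9","top"); W=cloud(t); p=o["ee_pos"]
m=(W[...,2]>.25)&(W[...,2]<.32)&(abs(W[...,0]-.639)<.018)&(abs(W[...,1]-.0173)<.025)
q=W[m]; print(m.sum(),np.round([q.min(0),q.max(0)],4).tolist())
print("down 1cm",(R.from_euler("xyz",o["eef_rot"]).as_matrix().T@[0,0,-1]).round(3))
E
```

```text
[0.6390102  0.01506558 0.18082854] [-2.26375629  0.05926725  1.67495227] 0.016344294354144282 [-0.56103038 -0.10749836 -1.26395439] [ 0.01083376  0.45240079 -0.0189321 ]
75 [[0.6216, 0.0003, 0.2508], [0.6567, 0.0338, 0.3067]]
down 1cm [0.059 0.768 0.638]
```

>>> jog_arm(
  targets=[
    [1,[0.03,0.4,0.3],0],
    [1,[0.06,0.8,0.65],0],
    [1,[0.08,1.1,0.9],0],
    [1,[0.1,1.3,1.08],0],
    [1,[0.1,1.3,1.08],0],
  ],
)

```text
time_s: 24.8
ee_pos: [0.6378, 0.0151, 0.1636]
eef_rot: [-2.263, 0.059, 1.675]
force: [-0.4, 0.3, 0.1]
grip_width: 0.0163
```

>>> jog_arm(
  targets=[
    [1,[0,0.08,0.06],0],
    [1,[0,0.08,0.06],0],
  ],
)

```text
time_s: 25.0
ee_pos: [0.6381, 0.015, 0.1632]
eef_rot: [-2.264, 0.059, 1.675]
force: [-1.1, 0.3, -1.0]
grip_width: 0.0163
```

```bash
python3 -c "
from station import ctrl
o=ctrl.get_obs();print(o['qpos'].round(3),o['ee_pos'],o['eef_rot'],o['force'],o['moment'])"
```

```text
[-0.06   0.215  1.877  0.169  0.361 -1.893] [0.6380997  0.01504614 0.16323097] [-2.26409592  0.05931405  1.67494981] [-1.09297202  0.27714878 -0.99766146] [0.02264769 0.42717572 0.00855174]
```

>>> jog_arm(
  targets=[
    [1,[0,0.08,0.06],0],
    [1,[0,0.08,0.06],0],
  ],
)

```text
time_s: 25.2
ee_pos: [0.6385, 0.015, 0.1627]
eef_rot: [-2.265, 0.06, 1.675]
force: [-0.6, -0.3, 2.9]
grip_width: 0.0165
```

>>> jog_arm(
  targets=[
    [1,[0,0.08,0.06],0],
    [1,[0,0.08,0.06],0],
  ],
)

```text
time_s: 25.4
ee_pos: [0.639, 0.0149, 0.1625]
eef_rot: [-2.267, 0.06, 1.675]
force: [0.2, -0.2, 5.3]
grip_width: 0.0164
```

>>> jog_arm(
  targets=[
    [1,[0,0.08,0.06],0],
    [1,[0,0.08,0.06],0],
  ],
)

```text
time_s: 25.6
ee_pos: [0.6396, 0.0148, 0.1623]
eef_rot: [-2.269, 0.06, 1.674]
force: [0.6, 0.5, 9.4]
grip_width: 0.0166
```

>>> jog_arm(
  targets=[
    [1,[0,0.08,0.06],0],
    [1,[0,0.08,0.06],0],
  ],
)

```text
time_s: 25.8
ee_pos: [0.6401, 0.0147, 0.1622]
eef_rot: [-2.271, 0.06, 1.674]
force: [0.1, 0.4, 12.6]
grip_width: 0.0164
```

Fz rises on lowering, so the loop is resting on the peg. I'll relieve the pressure, open gently and back away horizontally.

>>> jog_arm(
  targets=[
    [1,[0,-0.24,-0.18],0],
    [1,[0,-0.24,-0.18],0],
    [1.9,[0,-0.24,-0.18],0],
    [2.1,[0,-0.24,-0.18],0],
    [2.4,[0,-0.24,-0.18],0],
    [2.8,[0,-0.24,-0.18],0],
    [3.4,[0,-0.24,-0.18],0],
    [3.6,[0,-0.24,-0.18],0],
    [3.6,[0,-0.24,-0.18],0],
    [3.6,[0,-0.24,-0.18],0],
  ],
)

```text
time_s: 26.8
ee_pos: [0.6381, 0.015, 0.1621]
eef_rot: [-2.264, 0.059, 1.675]
force: [0.3, 0.1, 0.3]
grip_width: 0.0359
```

>>> jog_arm(
  targets=[
    [3.6,[0.05,-0.3,0.4],0],
    [3.6,[0.1,-1,1.2],0],
    [3.6,[0.3,-2,2.3],0],
    [3.6,[0.4,-3,3.5],0],
    [3.6,[0.6,-4,4.7],0],
    [3.6,[0.8,-5,6],0],
    [3.6,[1,-6.5,7.8],0],
    [3.6,[1.2,-8,9.5],0],
    [3.6,[1.4,-9.5,11.3],0],
    [3.6,[1.5,-10,12],0],
  ],
)

```text
time_s: 27.8
ee_pos: [0.4793, 0.0137, 0.1614]
eef_rot: [-2.264, 0.059, 1.675]
force: [-0.1, -0.4, 0.5]
grip_width: 0.0362
```

>>> jog_arm(
  targets=[
    [3.6,[0,-1,1],0],
    [3.6,[0,-2,2],0],
    [3.6,[0,-2,2],0],
    [3.6,[0,-2,2],0],
    [3.6,[0,-2,2],0],
    [3.6,[0,-2,2],0],
    [3.6,[0,-2,2],0],
    [3.6,[0,-2,2],0],
  ],
)

```text
time_s: 28.6
ee_pos: [0.4533, 0.0109, 0.164]
eef_rot: [-2.264, 0.059, 1.675]
force: [0.4, -0.5, 0.2]
grip_width: 0.0362
```

```bash
python3 - <<'E'
from look import *
c,T,o=shot("w10"); print(o['time_s'],o['ee_pos'],o['eef_rot'],o['grip_width'],o['force'])
for n in range(2):
    c2,T2,_=shot(f"w1{1+n}")
    print("moving px",(np.abs(c2["img"].astype(int)-c["img"]).sum(2)>60).sum())
t,_,_=shot("top10","top"); s,_,_=shot("scene10","scene")
Z=np.vstack([cv2.resize(c["img"],(640,400)),np.hstack([cv2.resize(t["img"][90:190,230:400],(340,200)),cv2.resize(s["img"][150:270,190:370],(300,200))])])
cv2.imwrite("pics/v10.png",cv2.resize(Z,None,fx=.99,fy=.99)[:,:,::-1])
W=cloud(c,T)
def band(lo,hi,y=.0173):
    m=(W[...,2]>lo)&(W[...,2]<hi)&(abs(W[...,0]-.639)<.04)&(abs(W[...,1]-y)<.034); q=W[m]
    print(lo,m.sum(),np.round([q.min(0),q.max(0),q.mean(0)],4).tolist() if len(q) else '')
for lo in (.09,.11,.13,.15,.17,.19,.21,.23,.25,.27): band(lo,lo+.02)
E
```

```text
28.6 [0.45329463 0.01093718 0.16401171] [-2.26366376  0.05922835  1.6750994 ] 0.036171617316403525 [ 0.40357413 -0.53458591  0.17284189]
moving px 447
moving px 765
0.09 652 [[0.6327, -0.0096, 0.09], [0.6446, 0.043, 0.11], [0.639, 0.0171, 0.1002]]
0.11 716 [[0.6326, -0.0095, 0.11], [0.6454, 0.0437, 0.13], [0.6388, 0.0174, 0.1202]]
0.13 778 [[0.6321, -0.0092, 0.13], [0.6482, 0.045, 0.15], [0.6387, 0.0177, 0.1399]]
0.15 272 [[0.6327, 0.0038, 0.1501], [0.6468, 0.0325, 0.1668], [0.6369, 0.0177, 0.1578]]
0.17 0 
0.19 171 [[0.6334, 0.0099, 0.2002], [0.6435, 0.0286, 0.21], [0.6361, 0.0192, 0.2056]]
0.21 407 [[0.6323, 0.0097, 0.21], [0.6439, 0.029, 0.23], [0.6358, 0.019, 0.2202]]
0.23 152 [[0.633, 0.0102, 0.23], [0.6397, 0.0281, 0.2371], [0.6356, 0.0189, 0.2336]]
0.25 0 
0.27 0
```

View pics/v10.png

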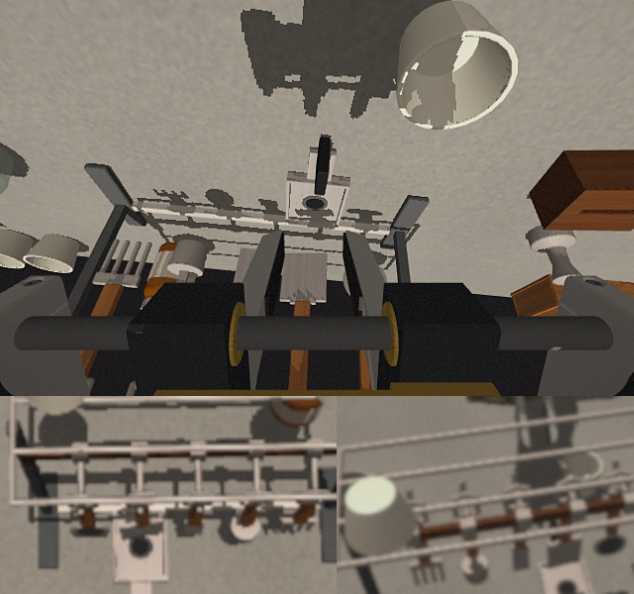

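The paddle hangs vertically at (0.639, 0.0175), with its blade above the drain (0.6386, 0.0197). I'll wait a second, then check that it hangs still and the other tools are in place.

>>> jog_arm(
  targets=[
    [3.6,[0,0,0],0],
    [3.6,[0,0,0],0],
    [3.6,[0,0,0],0],
    [3.6,[0,0,0],0],
    [3.6,[0,0,0],0],
    [3.6,[0,0,0],0],
    [3.6,[0,0,0],0],
    [3.6,[0,0,0],0],
    [3.6,[0,0,0],0],
    [3.6,[0,0,0],0],
  ],
)

```text
time_s: 29.85
ee_pos: [0.4532, 0.0109, 0.1641]
eef_rot: [-2.264, 0.059, 1.675]
force: [0.4, 0.4, -0.9]
grip_width: 0.0362
```

>>> jog_arm(
  targets=[
    [3.6,[0,0,0],0],
    [3.6,[0,0,0],0],
    [3.6,[0,0,0],0],
    [3.6,[0,0,0],0],
    [3.6,[0,0,0],0],
  ],
)

```text
time_s: 30.35
ee_pos: [0.4532, 0.0109, 0.1642]
eef_rot: [-2.264, 0.059, 1.675]
force: [-0.1, -0.4, -0.5]
grip_width: 0.0359
```

```bash
python3 - <<'E'
from look import *
for k in range(4):
    c,T,o=shot(f"w2{k}"); W=cloud(c,T)
    m=(W[...,2]>.09)&(W[...,2]<.145)&(abs(W[...,0]-.639)<.04)&(abs(W[...,1]-.0173)<.034); q=W[m]
    n=(W[...,2]>.20)&(W[...,2]<.235)&(abs(W[...,0]-.639)<.04)&(abs(W[...,1]-.0173)<.034)
    print(o["time_s"],m.sum(),q.mean(0).round(4),W[n].mean(0).round(4))
t0=load("top0.npz"); t,_,_=shot("top11","top")
d=np.abs(t["img"].astype(int)-t0["img"]).sum(2)>120; d[:, :]=cv2.morphologyEx(d.astype(np.uint8),cv2.MORPH_OPEN,np.ones((3,3)))
n,l,s,ce=cv2.connectedComponentsWithStats(d.astype(np.uint8))
for i in range(1,n):
    if s[i,4]>12: print(s[i],ce[i].round())
E
```

```text
30.35 1969 [0.6378 0.0173 0.1187] [0.6354 0.019  0.2186]
30.4 1959 [0.638  0.0173 0.1188] [0.6354 0.019  0.2186]
30.45 1953 [0.6383 0.0174 0.1187] [0.6356 0.019  0.2186]
30.5 1958 [0.6385 0.0174 0.1188] [0.6356 0.019  0.2186]
[289 152   7   4  25] [292. 154.]
[292 153  20  18 211] [301. 161.]
[358 158  24  24 356] [369. 172.]
[290 160  22  23 318] [301. 174.]
[365 160  10  10  86] [369. 164.]
[297 185   9   6  50] [301. 187.]
[367 184   8   5  40] [370. 186.]
[172 189  10   7  53] [177. 192.]
[368 190   8  16 109] [371. 197.]
[298 192   6  16  73] [301. 200.]
[191 197   7   4  23] [194. 199.]
[179 200   5   3  15] [181. 201.]
[ 256  215   88  174 6907] [299. 289.]
[  83  271  179   82 6357] [175. 314.]
[138 284  41  16 442] [155. 294.]
[   5  320  179   80 5091] [ 68. 362.]
[333 341   6  10  49] [335. 346.]
[204 353   9  16  92] [208. 360.]
[335 353  12  18 140] [341. 362.]
[ 59 356   6   6  30] [ 61. 358.]
[303 357  20  11 122] [313. 361.]
[288 373   6   5  24] [290. 375.]
[  47  377   53   23 1011] [ 73. 389.]
[346 376   7  11  58] [349. 381.]
[284 379   7   7  29] [287. 382.]
[327 378  11   9  79] [332. 382.]
[198 387   7  12  61] [201. 393.]
[329 387  10   7  44] [334. 390.]
[110 389   7  11  69] [113. 394.]
[347 388  15  12 137] [354. 394.]
[280 393   8   7  36] [283. 396.]
```

A faint swing remains (a few mm/s). There is plenty of time, so I'll let it settle.

>>> jog_arm(
  targets=[
    [3.6,[0,0,0],0],
    [3.6,[0,0,0],0],
    [3.6,[0,0,0],0],
    [3.6,[0,0,0],0],
    [3.6,[0,0,0],0],
    [3.6,[0,0,0],0],
    [3.6,[0,0,0],0],
    [3.6,[0,0,0],0],
    [3.6,[0,0,0],0],
    [3.6,[0,0,0],0],
  ],
)

```text
time_s: 31.6
ee_pos: [0.4532, 0.0109, 0.1641]
eef_rot: [-2.264, 0.059, 1.675]
force: [-1.6, -1.0, 0.1]
grip_width: 0.0361
```

>>> jog_arm(
  targets=[
    [3.6,[0,0,0],0],
    [3.6,[0,0,0],0],
    [3.6,[0,0,0],0],
    [3.6,[0,0,0],0],
    [3.6,[0,0,0],0],
    [3.6,[0,0,0],0],
    [3.6,[0,0,0],0],
    [3.6,[0,0,0],0],
    [3.6,[0,0,0],0],
    [3.6,[0,0,0],0],
  ],
)

```text
time_s: 32.6
ee_pos: [0.4532, 0.0109, 0.1641]
eef_rot: [-2.264, 0.059, 1.675]
force: [0.9, -0.3, 0.5]
grip_width: 0.036
```

>>> jog_arm(
  targets=[
    [3.6,[0,0,0],0],
    [3.6,[0,0,0],0],
    [3.6,[0,0,0],0],
    [3.6,[0,0,0],0],
    [3.6,[0,0,0],0],
    [3.6,[0,0,0],0],
    [3.6,[0,0,0],0],
    [3.6,[0,0,0],0],
    [3.6,[0,0,0],0],
    [3.6,[0,0,0],0],
  ],
)

```text
time_s: 33.6
ee_pos: [0.4532, 0.0109, 0.1641]
eef_rot: [-2.264, 0.059, 1.675]
force: [-0.2, 1.2, 0.2]
grip_width: 0.0358
```

>>> jog_arm(
  targets=[
    [3.6,[0,0,0],0],
    [3.6,[0,0,0],0],
    [3.6,[0,0,0],0],
    [3.6,[0,0,0],0],
    [3.6,[0,0,0],0],
    [3.6,[0,0,0],0],
    [3.6,[0,0,0],0],
    [3.6,[0,0,0],0],
    [3.6,[0,0,0],0],
    [3.6,[0,0,0],0],
  ],
)

```text
time_s: 34.6
ee_pos: [0.4532, 0.0109, 0.1641]
eef_rot: [-2.264, 0.059, 1.675]
force: [-0.2, -0.6, -0.1]
grip_width: 0.0358
```

>>> jog_arm(
  targets=[
    [3.6,[0,0,0],0],
    [3.6,[0,0,0],0],
    [3.6,[0,0,0],0],
    [3.6,[0,0,0],0],
    [3.6,[0,0,0],0],
    [3.6,[0,0,0],0],
    [3.6,[0,0,0],0],
    [3.6,[0,0,0],0],
    [3.6,[0,0,0],0],
    [3.6,[0,0,0],0],
  ],
)

```text
time_s: 35.6
ee_pos: [0.4532, 0.0109, 0.1641]
eef_rot: [-2.264, 0.059, 1.675]
force: [-0.9, 1.1, 0.0]
grip_width: 0.0361
```

```bash
python3 - <<'E'
from look import *
for k in range(12):
    c,T,o=shot(f"w3{k}"); W=cloud(c,T)
    m=(W[...,2]>.09)&(W[...,2]<.145)&(abs(W[...,0]-.639)<.04)&(abs(W[...,1]-.0173)<.034); q=W[m]
    print(round(o["time_s"],2),q.mean(0).round(4))
E
```

```text
35.6 [0.638  0.0174 0.1188]
35.65 [0.6379 0.0174 0.1188]
35.7 [0.6379 0.0173 0.1187]
35.75 [0.6379 0.0173 0.1188]
35.8 [0.638  0.0173 0.1187]
35.85 [0.638  0.0174 0.1188]
35.9 [0.6381 0.0173 0.1187]
35.95 [0.6381 0.0173 0.1188]
36.0 [0.6382 0.0174 0.1188]
36.05 [0.6382 0.0173 0.1188]
36.1 [0.6382 0.0174 0.1188]
36.15 [0.6382 0.0174 0.1188]
```

The swing is down to about 0.3 mm peak to peak, so I'm handing in.

```bash
python3 -c "
from station import ctrl
print(ctrl.hand_in(), ctrl.get_obs()['time_s'])"
```

```text
the job is handed in; nothing more can be done
the job is handed in; nothing more can be done
```

I slid the tray about 206 mm by its handle until the drain was under the empty hook, the second from the robot's left. Then I took the paddle out of its stand, hung it by its loop on that hook, let go and backed away. I handed in at about 36 s of the 64 s allowed.

**Last checks**
- **Hanging:** the paddle hangs straight at (0.638, 0.017) and its swing is down to about 0.3 mm. The drain is at (0.639, 0.020), so it sits about 2.4 mm to the side of the hook line. I left that small offset uncorrected.
- **Other things:** the before-and-after top views showed no change at the hanging tools, tamper, pitcher or carafe. The arm and its shadow covered the area around the cup, so I couldn't compare it there; it was still standing in a later wrist view.

**What didn't go cleanly**
- **Tilting the tool:** the moves can't tilt the tool directly, so I tilted it by pressing against the arm's reach limits in free space.
- **Joint limits:** while tilting, j2 read -0.791 against a limit of -0.79. Earlier, at the first approach to the paddle, j4 read -1.041 against -1.04. I can't rule out that these count as passing the range.
- **Force reading:** one brief reading of about 34 N came up at an inner limit, with no scene object nearby. It was probably dynamic, or the arm touching itself.

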